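# Hang the slide rack over its dish and hold the swing stand's index pin out

### The job

Hook the steel slide rack onto the stand's rail out near the rail's free end, slide it along the rail - without lifting it off or setting it down on the rail at the band - until its hook is centred on the dark band above the glass dish, and let it hang there. Then pull the stand's sprung index plunger up fully and finish while still holding it up, clear of its hole, so that I can swing the rail across; the rack must stay hanging on the band, the plunger must not be pulled before it hangs there, and the dish, bottles and tube rack are left where they are.

Things in the scene. Friction and masses are not known exactly. Their poses are not given: they have to be found in the camera images.
- dip_stand: Swing stand, fixed. Origin on the bench on the column axis; +y along the rail to its free end, z up, plunger towards -x. Base 150 x 120 x 16 mm centred at y -30; column 28 mm diameter; index disc 124 mm diameter, top z 180; on it a grey head plate (x -65 to 29, y -25 to 25, top z 198) with a 26 mm cube boss (y 17 to 43, top z 213) that carries the rail. The head does not turn.
- rail_end (a point): Free end of the level round steel rail, 10 mm diameter, on its axis. The axis lies at stand x = 0, z = 200 mm and runs from the boss to this point at y = 300 mm, where a 16 mm ball stops things sliding off.
- mark_band: The mark: a dark band 26 mm long round the rail. Origin on the rail's axis at the band's middle, 115 to 160 mm from the column axis; axes as dip_stand's (y along the rail to the free end, z up). It does not catch the hook.
- slide_rack: Loose steel slide rack, about 0.2 kg, upright on the bench. Origin at the centre of its underside, z up. Basket 44 (x) x 84 (y) x 47 (z) mm. A strap 20 mm wide (y) rises at x = -14.5, bends over x = 0 as a roof-shaped hook and ends in a lip at x = 14.5 with its tip at z = 95. The gap between basket (z 47) and lip (z 95) opens to +x; the mouth, 26 mm wide, opens down.
- hook_seat (a point): Point in the hook where the rail's axis lies when the rack hangs (rack x = y = 0, z = 110 mm). To hook on, from the robot's side: rack y parallel to the rail (stand y), this point about 30 mm above the rail's axis, move along rack +x until the lip has passed over the rail, then lower.
- rack_tab (a point): Grip point on the steel tab that stands on top of the hook, on its centre line (rack x = y = 0, z = 139 mm). The tab is 12 (x) x 22 (y) mm, from z = 118 to 156 mm.
- index_plunger (a joint): How far the plunger is pulled up, m: 0 seated, 0.008 its pin just leaves the hole, 0.012 the stop (fully pulled). Spring: about 5 N at 0, 11 N at 0.012; it snaps back when let go.
- plunger_knob (a point): Place to grip the plunger's fluted bare-metal upright knob, 24 mm diameter and 30 mm tall; this point is on its axis, 18 mm above its underside, and rises with it (stand x = -45, y = 0, z = 240 mm when seated). Below the knob is a thinner barrel, 18 mm diameter, down to the head plate's top 42 mm under this point.
- dish: Open glass dish, 68 x 108 x 50 mm tall, on the bench under the band; origin at the centre of its underside. Leave alone.
- big_bottle: White bottle 68 mm diameter, 140 mm tall, origin under its centre. Leave alone.
- small_bottle: White bottle 42 mm diameter, 85 mm tall, origin under its centre. Leave alone.
- tube_rack: Green tube rack 120 (x) x 70 x 48 mm with capped tubes, origin under its centre. Leave alone.
Mind the look-alikes: they are no part of the job. What is shaped like the slide_rack but blue or brown is not meant.

How it is judged:
On the way, in this order (a step that is already met when the one before it is completed fails the run):
1. the rack's hook is over the rail, at least 45 mm outboard of the band's middle (x of hook_seat in the frame of mark_band between -0.008 and 0.008 m and z of hook_seat in the frame of mark_band between -0.006 and 0.006 m and angle between slide_rack's own z axis and vertical below 0.15 rad and angle between the y axis of slide_rack and the y axis of dip_stand, either way round below 0.2 rad and y of hook_seat in the frame of mark_band above 0.045 m), for 0.2 s.
2. the rack hangs free on the rail, centred on the band (x of hook_seat in the frame of mark_band between -0.008 and 0.008 m and z of hook_seat in the frame of mark_band between -0.006 and 0.006 m and angle between slide_rack's own z axis and vertical below 0.15 rad and angle between the y axis of slide_rack and the y axis of dip_stand, either way round below 0.2 rad and y of hook_seat in the frame of mark_band between -0.008 and 0.008 m and contact force between slide_rack and dip_stand above 0.4 N and contact force between the fingers and slide_rack below 0.1 N and linear speed of slide_rack below 0.03 m/s), for 0.3 s.
3. the plunger is pulled fully up (value of joint index_plunger above 0.01 m), for 0.2 s.
At the end, for the whole second after the job is handed in: The gripper holds the plunger up at least 10 mm (pin clear of its hole by 2 mm) through the last second, while the rack hangs by its hook on the rail alone, within 8 mm of the band's middle, upright and still, not touched by the gripper (all of step 2 and value of joint index_plunger above 0.01 m and contact force between the fingers and dip_stand above 2 N); the arm keeps its last pose, push and grip.
It fails at once if the hook is off the rail right over the band (set down on, or lifted from, the rail there instead of slid along it) (y of hook_seat in the frame of mark_band between -0.03 and 0.03 m and x of hook_seat in the frame of mark_band between -0.03 and 0.03 m and z of hook_seat in the frame of mark_band between 0.015 and 0.05 m).
It fails at once if the plunger is pulled before the rack hangs at the band (value of joint index_plunger above 0.006 m and distance between hook_seat and mark_band above 0.02 m).
It fails at once if the dish, a bottle or the tube rack is moved by 15 mm or more (distance of any of dish, big_bottle, small_bottle, tube_rack from where it was at the start of the episode above 0.015 m).
It also fails if it takes over 54 s, if anything falls off the work surface, if the arm or the gripper's body presses on something with over 40 N, if the wrist force passes 120 N, or if a joint passes its speed limit or range.

### The arm

A 6-joint arm with a two-finger parallel gripper is mounted at the origin on the work surface. World frame = base frame: x ahead of the robot, y to its left, z up, the work surface at z = 0. Lengths are in m, angles in rad, forces in N, time in s.
With the tool pointing down it reaches from about 0.375 to 0.9 m from the base axis. Payload 3.1 kg.
Tool frame: the origin (TCP) lies at the very end of the fingers, on their centre line; the grasp point (between the pads) lies 19 mm behind it (ctrl.tcp_to_grasp is the distance from the TCP to the grasp point, in m); y points along the fingers, z is the direction in which the jaws open and shut, and the axes are right-handed (so a half turn about y gives the same grasp; the last joint's range is limited). The gripper opens to 85 mm and grips with 20 to 120 N. Pads are 22 mm wide; open, the fingers measure 114 mm over their backs; the gripper's body (76 mm by 85 mm) begins 54 mm behind the grasp point. The pads swing forward as they close: fully open they stand 13 mm farther back than shut.
Start: joints at [-1.458, 0.527, 1.433, -0, 1.181, -0.178], TCP at [0.179, -0.599, 0.195] pointing down, gripper open.
Joint ranges: [-3.08, 3.08], [-0.75, 2.2], [0.22, 2.44], [-1.43, 4.57], [0, 2.65], [-2.85, 2.85]. Speed limits (rad/s): [2.79, 2.79, 3.14, 3.14, 3.14, 3.14].

### API

Orientations are given as a 3x3 rotation matrix whose columns are the frame's x, y, z axes.
In Python, from bench import ctrl, imaging, nets gives the robot as it stands.
- The arm moves only by the shell command python3 -m jog 'ROWS' [FORCE]. ROWS is JSON, a list of rows, each a list of 7 numbers: the turn, a rotation vector about the tool's x, y, z in degrees, then the shift along the tool's x, y, z in mm, then the gripper's target within -1 to 1 (shut at 1, half-way at 0, fully open at -1). In form: [[wx, wy, wz, tx, ty, tz, hand], ...]. A call has 1 to 12 rows; each row shifts and turns the commanded pose from where the row before left it, along the tool's axes as they then stand; what a row does not reach is not made up. A row lasts 1/10 s, in which the tool goes at most 50 mm and 8.59 degrees, less where a joint would pass 70% of its speed; a pose out of reach is approached as far as the arm can. A call is refused whole if a number of a shift passes 50 or a number of a turn 8.59, either way. A call with a gripper value outside its range is refused whole. The fingers move at their own pace and stop on an object; FORCE is the grip in N (left out, the last holds). Time passes only in rows, so rows that do not move let the fingers close. It gives the time, the measured TCP pose, the force and the opening at its end, in the units of the state.
- ctrl.observe(): the state, without advancing time (a new reading comes with each control period).
- imaging.grab_frame(name): name is "scene" or "top" or "wrist"; returns the picture (400x640x3 uint8, red, green, blue); there is no depth.
- imaging.camera_params(name): a dict with "intrinsics" (3x3 intrinsics, pixels), "k1" (the pictures are not rectified: a ray, as slopes to the right and down, at radius r is drawn at 1 + k1 r^2 times it, then the intrinsics apply), "rvec" (rotation vector, rad) and "tvec" (3), from world to camera coordinates, as OpenCV has them; the wrist camera has in their place "hand_eye" (4x4, takes a point from camera to tool coordinates, whose origin is the TCP and whose axes are the tool frame's). Camera axes: x right, y down, z forward; pixel columns grow to the right and rows downward; lengths in m; the calibration is good to about 2 mm. A picture is of the moment at which its call begins: read the wrist's pose just before it. camera_params takes no time and is no camera call.
- ctrl.sign_off(): hands the job in, once; it reports no verdict.
Trained networks look in the newest picture that a camera, given by its name, has taken for a name from the list of things; names that differ only in an ending like _2 or _b are one class to them, and where a whole thing is asked for, a point or a joint stands for the part that bears it (a point fixed in the world has none). Each returns a list of dicts, best first, with "score" (0 to 1); they miss things now and then, are a little off and sometimes report something else, mostly with a low value. They report only what shows in the picture. A call takes as long as a camera call. They do not tell look-alikes from the thing itself.
- nets.search_frame(camera, label): "xyz" ([x, y, z] in m, in world coordinates, good to about 4 mm: the middle of the surface that is visible of it).
- nets.silhouettes(camera, label): "mask" (400x640 bool, what is visible of it).
- nets.tip_of(camera, label): "xyz" ([x, y, z] in m, in world coordinates, good to about 4 mm: a listed point, or the origin of a listed thing).
The state is a dict: "time": time; "joints": joint angles; "dq": joint speeds; "joint_torque": joint torques, N m; "ee_pos": TCP position; "orientation": TCP orientation; "force": force on the tool from outside, world axes, zero at the start; "wrist_torque": the same for the moment, N m; "grip_width": finger opening in m.
Only numpy, scipy, OpenCV 4.12 (cv2) and the standard library are available. Lean on these libraries where they do the work, as an engineer would, in place of code of your own. Each camera call takes 0.05 s, during which the arm holds its last target.

## Working session

There is one attempt and no reset: what is moved stays moved. The work goes in short steps, Python scripts to look and compute and a shell command to move; the robot and the scene stay as the last step left them, time stands still between calls to the robot, and variables do not carry over. Pictures are saved under pics/ and viewed, and the job is handed in when it is done.

```bash
ls; mkdir -p pics; python3 - <<'E'
from bench import ctrl, imaging, nets
import cv2
s=ctrl.observe(); print(s)
for n in ["scene","top","wrist"]:
    im=imaging.grab_frame(n); cv2.imwrite(f"pics/{n}0.png",im[:,:,::-1]); print(n,imaging.camera_params(n))
E
```

```text
pics
{'time': 0.0, 'joints': array([-1.45847642e+00,  5.28495867e-01,  1.43393465e+00,  1.06589600e-05,
        1.18142583e+00, -1.78454989e-01]), 'dq': array([ 1.17133594e-05, -9.24754733e-04, -1.89818581e-04, -4.08157590e-04,
       -3.73804868e-04,  4.41756862e-04]), 'joint_torque': array([-1.80642575e-03, -4.42351341e+01, -1.78027850e+01, -3.02222425e-04,
        8.34850391e-03, -5.79788036e-06]), 'ee_pos': array([ 0.17914883, -0.59791542,  0.1940052 ]), 'orientation': array([[-9.58023217e-01, -2.43924711e-04,  2.86690522e-01],
       [-2.86690330e-01,  2.25053569e-03, -9.58020662e-01],
       [-4.11522338e-04, -9.99997438e-01, -2.22599630e-03]]), 'force': array([1.03999018, 0.22411829, 0.48444945]), 'wrist_torque': array([0.021824  , 0.03341784, 0.03605122]), 'grip_width': 0.08541965047865989}
scene {'intrinsics': array([[430.39510509,   0.        , 328.58617452],
       [  0.        , 430.39510509, 211.1450504 ],
       [  0.        ,   0.        ,   1.        ]]), 'k1': -0.0099893193127636, 'rvec': array([ 2.16193539,  0.61722487, -0.33501194]), 'tvec': array([-0.5479363 ,  0.
[... 193 characters left out ...]
 ]]), 'k1': -0.07064410777123765, 'rvec': array([ 2.13578784, -2.17015688,  0.131784  ]), 'tvec': array([0.14022091, 0.59737198, 0.94462423])}
wrist {'intrinsics': array([[337.59483343,   0.        , 318.14060363],
       [  0.        , 337.59483343, 206.7829737 ],
       [  0.        ,   0.        ,   1.        ]]), 'k1': -0.06600121431660183, 'hand_eye': array([[-3.23217636e-04,  9.57571496e-01,  2.88195636e-01,
        -7.22336467e-02],
       [-5.06313413e-04, -2.88195771e-01,  9.57571377e-01,
        -1.78736395e-01],
       [ 9.99999820e-01,  1.63586640e-04,  5.77981249e-04,
         5.31171466e-04],
       [ 0.00000000e+00,  0.00000000e+00,  0.00000000e+00,
         1.00000000e+00]])}
```

View pics/scene0.png

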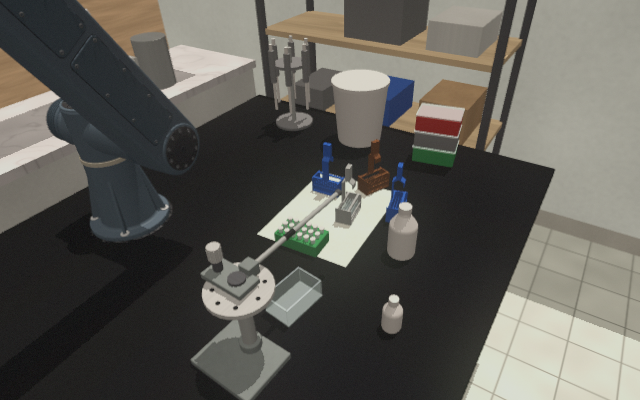

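View pics/top0.png

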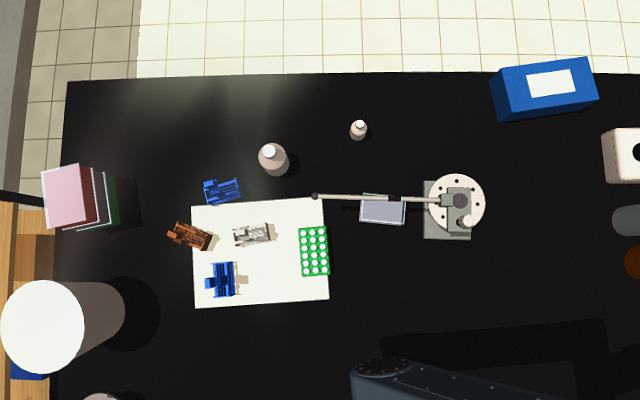

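```bash
python3 - <<'E'
from bench import ctrl, imaging, nets
for c in ["top","scene"]:
  for l in ["rail_end","mark_band","hook_seat","rack_tab","plunger_knob","dip_stand","dish","slide_rack","big_bottle","small_bottle","tube_rack"]:
    print(c,l,[(r['score'].__round__(2),r['xyz'].round(4).tolist() if hasattr(r['xyz'],'round') else r['xyz']) for r in nets.tip_of(c,l)][:3])
print(ctrl.observe()['time'])
E
```

```text
top rail_end [(0.71, [0.5849, 0.1486, 0.1993])]
top mark_band [(0.52, [0.58, -0.0164, 0.1983])]
top hook_seat [(0.95, [0.5161, 0.3132, 0.1106]), (0.88, [0.6212, 0.3858, 0.1122]), (0.83, [0.401, 0.3859, 0.1053])]
top rack_tab [(0.94, [0.5109, 0.3166, 0.1344]), (0.72, [0.5041, 0.4663, 0.1393]), (0.71, [0.6241, 0.388, 0.1421])]
top plunger_knob []
top dip_stand [(0.67, [0.5722, -0.1496, 0.0034]), (0.42, [0.5776, -0.0138, 0.2026])]
top dish [(0.61, [0.5692, -0.0148, 0.0024])]
top slide_rack [(0.93, [0.6244, 0.3844, 0.003]), (0.81, [0.4051, 0.3866, 0.0046]), (0.7, [0.5076, 0.4653, 0.0022])]
top big_bottle [(0.76, [0.6962, 0.2547, 0.0004])]
top small_bottle [(0.58, [0.7759, 0.0421, -0.0001]), (0.49, [0.5679, -0.0142, -0.0002]), (0.48, [0.5711, -0.153, -0.0001])]
top tube_rack [(0.63, [0.4667, 0.157, -0.0053])]
scene rail_end [(0.66, [0.5109, 0.3148, 0.0014])]
scene mark_band [(0.61, [0.5791, -0.0123, 0.2006])]
scene hook_seat [(0.98, [0.5089, 0.4692, 0.1136]), (0.89, [0.6222, 0.3881, 0.1107]), (0.68, [0.5161, 0.3121, 0.1068])]
scene rack_tab [(0.92, [0.4079, 0.3817, 0.1398]), (0.76, [0.5117, 0.4647, 0.1384]), (0.75, [0.5127, 0.3181, 0.1414])]
scene plunger_knob [(0.75, [0.4692, 0.1519, 0.0004]), (0.52, [0.5268, -0.1498, 0.2425])]
scene dip_stand [(0.95, [0.5741, -0.1531, 0.0011]), (0.6, [0.5675, -0.0159, -0.0016])]
scene dish [(0.93, [0.5702, -0.0175, -0.001])]
scene slide_rack [(0.73, [0.6185, 0.3856, -0.0009]), (0.7, [0.4001, 0.387, 0.0015]), (0.63, [0.5078, 0.467, -0.0015])]
scene big_bottle [(0.93, [0.6943, 0.2536, 0.0016])]
scene small_bottle [(0.8, [0.7784, 0.0398, 0.0015])]
scene tube_rack [(0.75, [0.469, 0.1543, 0.0003])]
1.25
```

```bash
python3 - <<'E'
import cv2,numpy as np
a=cv2.imread("pics/scene0.png")[130:260,270:430]; b=cv2.imread("pics/top0.png")[160:310,160:340]
cv2.imwrite("pics/z1.png",cv2.resize(a,None,fx=4.5,fy=4.5,interpolation=cv2.INTER_CUBIC))
cv2.imwrite("pics/z2.png",cv2.resize(b,None,fx=4,fy=4,interpolation=cv2.INTER_CUBIC))
E
cat > h.py <<'E'
import numpy as np,cv2
from bench import imaging,ctrl
def cam(n):
    p=imaging.camera_params(n); K=np.array(p['intrinsics']);k=p['k1']
    if 'rvec' in p:
        R=cv2.Rodrigues(np.array(p['rvec']))[0];t=np.array(p['tvec'])
    else:
        s=ctrl.observe();H=np.array(p['hand_eye']);T=np.eye(4);T[:3,:3]=s['orientation'];T[:3,3]=s['ee_pos']
        W=np.linalg.inv(T@H);R,t=W[:3,:3],W[:3,3]
    return K,np.array([k,0,0,0.]),R,t
def proj(c,P):
    K,d,R,t=c
    return cv2.projectPoints(np.atleast_2d(P).astype(float),cv2.Rodrigues(R)[0],t,K,d)[0][:,0]
def ray(c,uv,z):
    K,d,R,t=c
    q=cv2.undistortPoints(np.array([[uv]],float),K,d)[0,0]
    D=R.T@np.array([q[0],q[1],1]);C=-R.T@t
    return C+D*(z-C[2])/D[2]
def Pose(x,y,yaw): 
    c,s=np.cos(yaw),np.sin(yaw)
    return lambda p:(np.array([[c,-s,0],[s,c,0],[0,0,1]])@np.atleast_2d(p).T).T+[x,y,0]
E
```

```text
(no output)
```

View pics/z1.png

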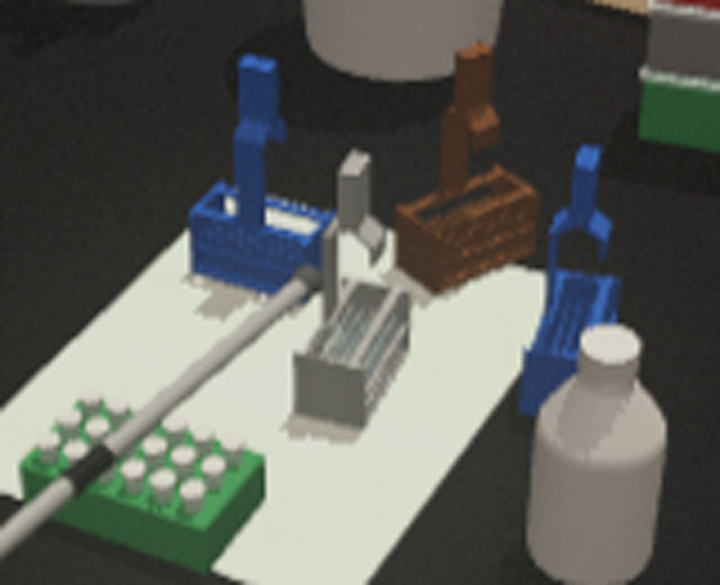

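View pics/z2.png

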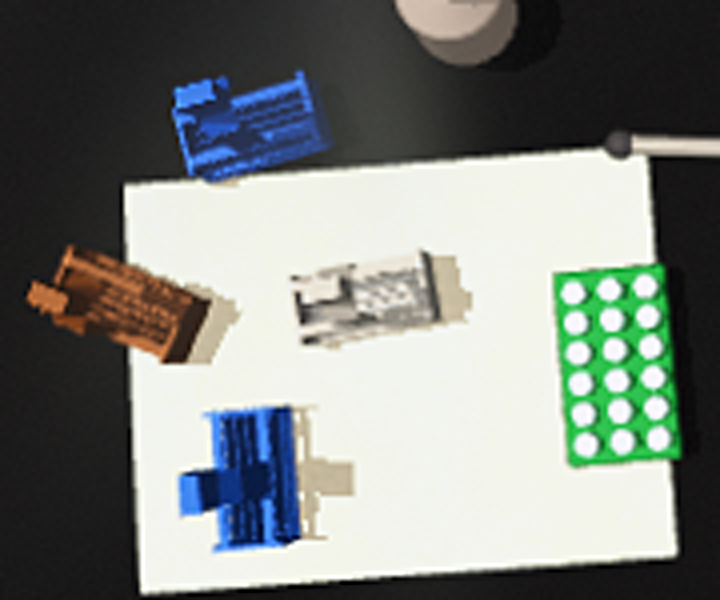

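```bash
cat > fit.py <<'E'
import numpy as np,cv2
from h import *
from bench import nets
from scipy.optimize import minimize
def box(x0,x1,y0,y1,z0,z1): return np.array([[x,y,z] for x in(x0,x1) for y in(y0,y1) for z in(z0,z1)],float)/1e3
parts=[box(-22,22,-42,42,0,47),box(-6,6,-11,11,118,156),box(-15.5,-13.5,-10,10,0,105),
 np.vstack([box(-15,-14,-10,10,103,106),box(-2,2,-10,10,116,119)]),np.vstack([box(14,15,-10,10,103,106),box(-2,2,-10,10,116,119)]),box(13.5,15.5,-10,10,95,105)]
def render(c,q,z=0):
    m=np.zeros((400*4,640*4),np.uint8); P=Pose(*q[:3])
    for b in parts:
        uv=proj(c,P(b)+[0,0,z]); h=cv2.convexHull((uv*4).astype(np.float32)).astype(np.int32); cv2.fillConvexPoly(m,h,255)
    return cv2.resize(m,(640,400),interpolation=cv2.INTER_AREA)/255.
E
python3 - <<'E'
from fit import *
ms={}
for n in["top","scene"]:
    r=nets.silhouettes(n,"slide_rack")
    c=cam(n); uv=proj(c,[0.512,0.315,0.06])[0]
    best=[(abs(np.array(np.nonzero(x['mask'])).mean(1)[::-1]-uv).sum(),i) for i,x in enumerate(r)]
    d,i=min(best); print(n,d,r[i]['score'],r[i]['mask'].sum()); ms[n]=(c,r[i]['mask'].astype(float))
def cost(q):
    return sum(((cv2.GaussianBlur(render(c,q),(0,0),1)-cv2.GaussianBlur(m,(0,0),1))**2).sum() for c,m in ms.values())
res=[]
for y0 in(-.2,-.1,0,.1,.2):
    o=minimize(cost,[.512,.315,y0],method='Nelder-Mead',options=dict(initial_simplex=[[.512,.315,y0],[.518,.315,y0],[.512,.321,y0],[.512,.315,y0+.1]]))
    print(o.x.round(4),o.fun)
    res.append((o.fun,o.x))
q=min(res,key=lambda t:t[0])[1]
for n,fn in(("top","pics/top0.png"),("scene","pics/scene0.png")):
    im=cv2.imread(fn); m=render(ms[n][0],q)
    cs,_=cv2.findContours((m>.5).astype(np.uint8),cv2.RETR_EXTERNAL,cv2.CHAIN_APPROX_NONE)
    u=proj(ms[n][0],[q[0],q[1],.08])[0].astype(int)
    im=cv2.resize(im,None,fx=6,fy=6,interpolation=cv2.INTER_CUBIC)
    cv2.drawContours(im,[k*6+3 for k in cs],-1,(0,0,255),1)
    cv2.imwrite(f"pics/fit_{n}.png",im[u[1]*6-270:u[1]*6+270,u[0]*6-270:u[0]*6+270])
a=np.hstack([cv2.resize(cv2.imread(f"pics/fit_{n}.png"),(400,400)) for n in("top","scene")]); cv2.imwrite("pics/fit.png",a)
print(ctrl.observe()['time'])
E
```

```text
top 60.243749107066606 0.88 720
scene 4.856518659222218 0.7 704
[0.5148 0.313  0.2626] 1365.1020881029676
[0.5149 0.3117 0.2573] 1361.901610505666
[0.5149 0.3117 0.2599] 1363.5808175914974
[0.5149 0.3119 0.2559] 1363.3288174876516
[0.5149 0.3129 0.2557] 1363.629890140245
1.35
```

View pics/fit.png

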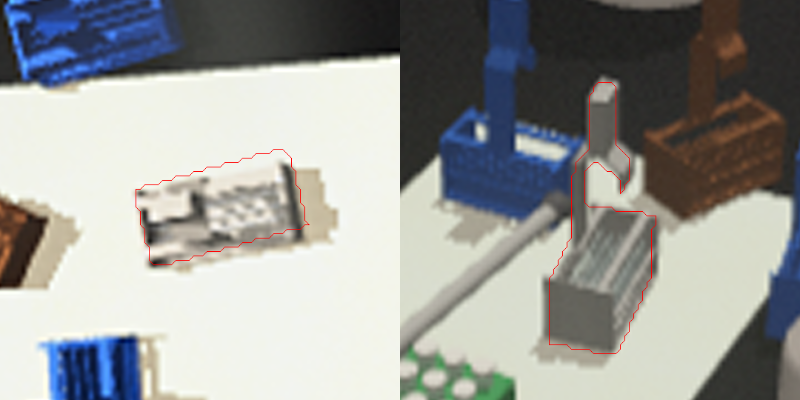

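```bash
python3 - <<'E'
from fit import *
ms={}
for n in["top","scene"]:
    c=cam(n)
    best=[]
    for _ in range(1 if n=="scene" else 2):
        for x in nets.silhouettes(n,"slide_rack"):
            uv=proj(c,[0.512,0.315,0.06])[0]
            best.append((abs(np.array(np.nonzero(x['mask'])).mean(1)[::-1]-uv).sum(),x['mask'].sum(),x['mask']))
    d,_,m=min(best,key=lambda t:t[0]); print(n,[b[:2] for b in best]); 
    if d<20: ms[n]=(c,m.astype(float))
def cost(q,ns):
    return sum(((cv2.GaussianBlur(render(c,q),(0,0),1)-cv2.GaussianBlur(m,(0,0),1))**2).sum() for n,(c,m) in ms.items() if n in ns)
for ns in(["scene"],["top"],["top","scene"]):
  if not all(n in ms for n in ns): continue
  for y0 in(-.1,.1,.2):
    o=minimize(cost,[.512,.315,y0],(ns,),method='Nelder-Mead',options=dict(initial_simplex=[[.512,.315,y0],[.518,.315,y0],[.512,.321,y0],[.512,.315,y0+.1]]))
    print(ns,o.x.round(4),o.fun)
    if y0==.1:q=o.x
for n,fn in(("top","pics/top0.png"),("scene","pics/scene0.png")):
    im=cv2.imread(fn); c=cam(n); m=render(c,q)
    cs,_=cv2.findContours((m>.5).astype(np.uint8),cv2.RETR_EXTERNAL,cv2.CHAIN_APPROX_NONE)
    u=proj(c,[q[0],q[1],.08])[0].astype(int)
    im=cv2.resize(im,None,fx=6,fy=6,interpolation=cv2.INTER_CUBIC)
    cv2.drawContours(im,[k*6+3 for k in cs],-1,(0,0,255),1)
    cv2.imwrite(f"pics/fit_{n}.png",im[u[1]*6-270:u[1]*6+270,u[0]*6-270:u[0]*6+270])
a=np.hstack([cv2.resize(cv2.imread(f"pics/fit_{n}.png"),(400,400)) for n in("top","scene")]); cv2.imwrite("pics/fit2.png",a)
print(ctrl.observe()['time'])
E
```

```text
top [(np.float64(72.2120674253849), np.int64(888)), (np.float64(60.243749107066606), np.int64(720)), (np.float64(68.08726861396067), np.int64(764)), (np.float64(231.0256953373778), np.int64(180)), (np.float64(220.32565549220482), np.int64(3904)), (np.float64(72.2120674253849), np.int64(888)), (np.float64(60.243749107066606), np.int64(720)), (np.float64(68.08726861396067), np.int64(764)), (np.float64(231.0256953373778), np.int64(180)), (np.float64(220.32565549220482), np.int64(3904))]
scene [(np.float64(45.12346963532963), np.int64(730)), (np.float64(47.86112654279796), np.int64(792)), (np.float64(4.856518659222218), np.int64(704)), (np.float64(48.02018808848743), np.int64(516))]
['scene'] [0.5149 0.3125 0.2924] 60.5949419302888
['scene'] [0.515  0.3124 0.3012] 60.819906569799464
['scene'] [0.5153 0.3123 0.3021] 61.30637742978948
1.5
```

View pics/fit2.png

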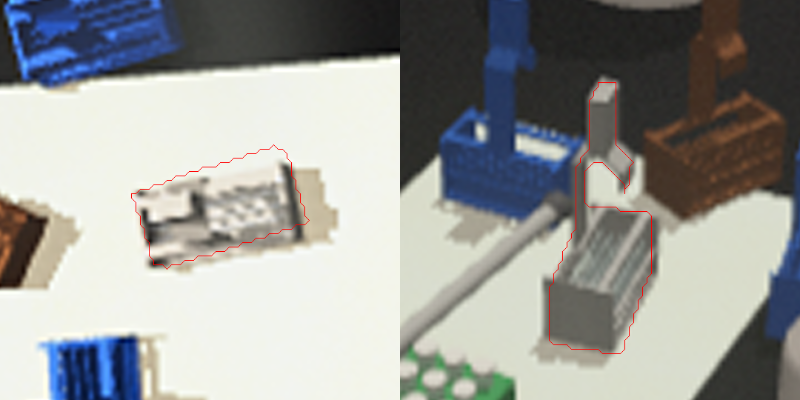

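```bash
python3 - <<'E'
from fit import *
rows=[]
for q in([.513,.315,.06],[.513,.315,.11],[.513,.315,.16]):
  t=[]
  for n in("top","scene"):
    im=cv2.imread(f"pics/{n}0.png"); c=cam(n); P=Pose(*q); f=6
    u=proj(c,[q[0],q[1],.08])[0].astype(int)
    im=cv2.resize(im[u[1]-33:u[1]+33,u[0]-33:u[0]+33],None,fx=f,fy=f,interpolation=cv2.INTER_CUBIC)
    for b in (parts[0],parts[1]):
        w=((proj(c,P(b))-(u-33)+.5)*f).astype(int)
        for i in range(8):
            for j in range(i):
                if bin(i^j).count('1')==1: cv2.line(im,tuple(map(int,w[i])),tuple(map(int,w[j])),(0,0,255),1)
    t.append(im)
  rows.append(np.vstack(t))
a=np.hstack(rows); a=cv2.resize(a,None,fx=.67,fy=.67,interpolation=cv2.INTER_AREA);cv2.imwrite("pics/cand.png",a); print(a.shape)
E
```

```text
(531, 796, 3)
```

View pics/cand.png

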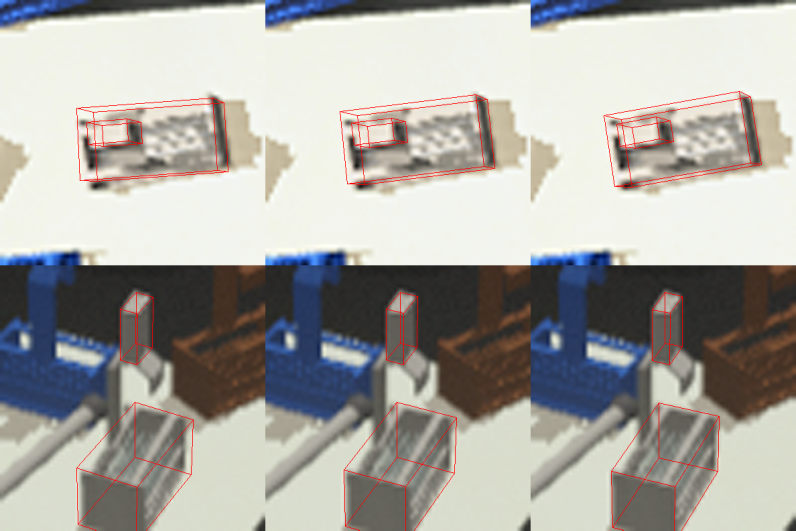

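```bash
python3 -m jog '[[0,-8,0,0,-12,0,-1],[0,-8,0,0,-12,0,-1],[0,-8,0,0,-12,0,-1],[0,-8,0,0,-12,0,-1],[0,-8,0,0,-12,0,-1],[0,-8,0,0,-12,0,-1],[0,-8,0,0,-12,0,-1],[0,-8,0,0,-12,0,-1],[0,-8,0,0,-12,0,-1],[0,-7,0,0,-12,0,-1]]'
python3 - <<'E'
from h import *
s=ctrl.observe(); print(s['ee_pos'],s['orientation'],s['joints'])
# stand geometry overlay on top0
E
```

```text
time: 2.5
ee_pos: [0.1792, -0.5986, 0.3155]
orientation: [[0.104, -0.0, 0.995], [-0.995, 0.0, 0.104], [-0.0, -1.0, -0.0]]
force: [0.7, -0.1, -1.3]
grip_width: 0.0853
[ 0.17921263 -0.59860958  0.31547586] [[ 1.03984689e-01 -3.74784523e-05  9.94578897e-01]
 [-9.94578890e-01  1.19805450e-04  1.03984693e-01]
 [-1.23053158e-04 -9.99999992e-01 -2.48173451e-05]] [-1.45848161e+00  4.21611607e-01  1.27468821e+00 -2.40030893e-05
  1.44541609e+00 -1.56265161e+00]
```

```bash
python3 -m jog '[[0,0,0,-32,0,38,-1],[0,0,0,-32,0,38,-1],[0,0,0,-32,0,38,-1],[0,0,0,-32,0,38,-1],[0,0,0,-32,0,38,-1],[0,0,0,-32,0,38,-1],[0,0,0,-32,0,38,-1]]'
python3 -m jog '[[0,0,0,-45,0,5,-1],[0,0,0,-45,0,5,-1],[0,0,0,-45,0,5,-1],[0,0,0,-45,0,5,-1],[0,0,0,-45,0,5,-1],[0,0,0,-45,0,5,-1],[0,0,0,-45,0,5,-1],[0,0,0,-45,0,5,-1],[0,0,0,-45,0,5,-1],[0,0,0,-45,0,5,-1],[0,0,0,-30,0,10,-1]]'
```

```text
time: 3.2
ee_pos: [0.4229, -0.348, 0.3153]
orientation: [[0.098, 0.0, 0.995], [-0.995, -0.0, 0.098], [0.0, -1.0, 0.0]]
force: [0.6, -0.7, 0.3]
grip_width: 0.0852
time: 4.3
ee_pos: [0.433, 0.1367, 0.3153]
orientation: [[0.101, -0.0, 0.995], [-0.995, 0.001, 0.101], [-0.001, -1.0, 0.0]]
force: [2.0, -0.4, -0.7]
grip_width: 0.0852
```

```bash
python3 -m jog '[[0,0,0,-39,10,24,-1],[0,0,0,-39,10,24,-1],[0,0,0,-39,10,24,-1],[0,0,0,-39,10,24,-1],[0,0,0,0,0,0,-1]]'
cat > snap.py <<'E'
import sys
from fit import *
n,out=sys.argv[1:3]; q=[float(v) for v in sys.argv[3:6]] if len(sys.argv)>5 else None
z=float(sys.argv[6]) if len(sys.argv)>6 else 0
c=cam(n); im=imaging.grab_frame(n)[:,:,::-1].copy()
if q:
    P=Pose(*q)
    for b in (parts[0],parts[1],parts[5]):
        w=proj(c,P(b)+[0,0,z]).astype(int)
        for i in range(8):
            for j in range(i):
                if bin(i^j).count('1')==1: cv2.line(im,tuple(map(int,w[i])),tuple(map(int,w[j])),(0,0,255),1)
cv2.imwrite(out,im); print(ctrl.observe()['time'],ctrl.observe()['ee_pos'])
E
python3 snap.py wrist pics/w1.png 0.511 0.312 0.10
```

```text
time: 4.8
ee_pos: [0.5155, 0.3029, 0.2725]
orientation: [[0.103, -0.001, 0.995], [-0.995, 0.001, 0.103], [-0.001, -1.0, -0.001]]
force: [-1.8, -0.7, 0.2]
grip_width: 0.0855
4.85 [0.51432223 0.30061938 0.27325164]
```

View pics/w1.png

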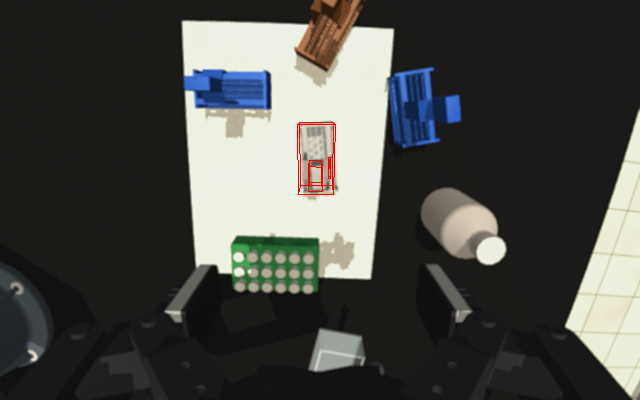

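```bash
python3 - <<'E'
import cv2
a=cv2.imread("pics/w1.png")[105:210,270:360];cv2.imwrite("pics/w1z.png",cv2.resize(a,None,fx=5.5,fy=5.5,interpolation=cv2.INTER_CUBIC))
E
```

```text
(no output)
```

View pics/w1z.png

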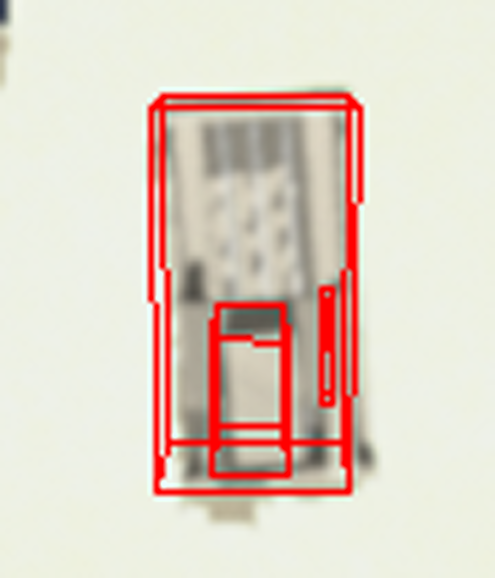

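```bash
python3 - <<'E'
from fit import *
c=cam("wrist"); im0=imaging.grab_frame("wrist")[:,:,::-1].copy()
t=[]
for q in([.513,.312,.10],[.514,.312,.13],[.514,.312,.16]):
    f=5;P=Pose(*q)
    im=cv2.resize(im0[105:210,280:350],None,fx=f,fy=f,interpolation=cv2.INTER_CUBIC)
    for b in(parts[0],parts[1]):
        w=((proj(c,P(b))-[280,105]+.5)*f).astype(int)
        for i in range(8):
            for j in range(i):
                if bin(i^j).count('1')==1: cv2.line(im,tuple(map(int,w[i])),tuple(map(int,w[j])),(0,0,255),1)
    t.append(im[:,:265] if 0 else im)
a=np.hstack(t);a=cv2.resize(a,None,fx=.76,fy=.76,interpolation=cv2.INTER_AREA);print(a.shape);cv2.imwrite("pics/w2.png",a)
E
```

```text
(399, 798, 3)
```

View pics/w2.png

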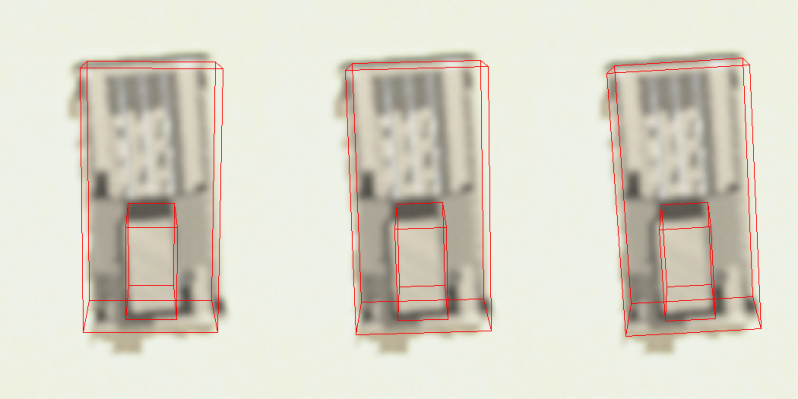

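```bash
python3 -m jog '[[0,-2,0,-13,30,-1,-1],[0,0,0,0,30,0,-1],[0,0,0,0,30,0,-1],[0,0,0,0,30,0,-1],[0,0,0,0,29,0,-1],[0,0,0,0,0,0,-1]]'
python3 snap.py wrist pics/w3.png; python3 snap.py scene pics/s3.png
```

```text
time: 5.5
ee_pos: [0.5087, 0.3089, 0.1232]
orientation: [[0.132, -0.008, 0.991], [-0.991, -0.003, 0.132], [0.002, -1.0, -0.008]]
force: [-0.3, -1.1, -0.5]
grip_width: 0.0855
5.55 [0.51062493 0.30981028 0.12539245]
5.6 [0.51219881 0.31062238 0.12693264]
```

View pics/w3.png

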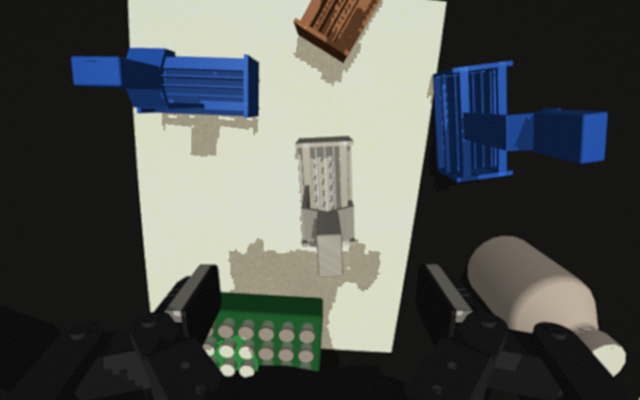

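View pics/s3.png

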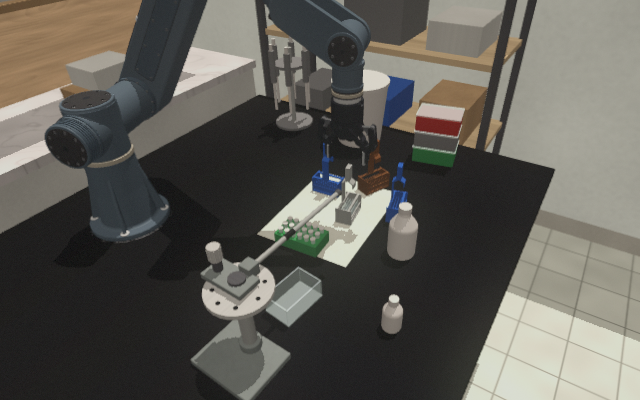

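```bash
python3 -m jog '[[0,0,0,0,0,0,-1],[0,0,0,0,0,0,-1]]'; python3 - <<'E'
from fit import *
c=cam("wrist"); im0=imaging.grab_frame("wrist")[:,:,::-1].copy()
s=ctrl.observe();print(s['ee_pos'])
T=s['orientation'];g=s['ee_pos']-T[:,1]*.019
for p in(g,g+[0,0,.014]):
    cv2.circle(im0,tuple(map(int,proj(c,p)[0])),3,(255,0,0),1)
print(g)
q=[.512,.314,.14];P=Pose(*q)
for b in(parts[0],parts[1]):
        w=proj(c,P(b)).astype(int)
        for i in range(8):
            for j in range(i):
                if bin(i^j).count('1')==1: cv2.line(im0,tuple(map(int,w[i])),tuple(map(int,w[j])),(0,0,255),1)
cv2.imwrite("pics/w4.png",cv2.resize(im0[120:320,220:430],None,fx=3,fy=3))
E
```

```text
time: 5.8
ee_pos: [0.5134, 0.3118, 0.1282]
orientation: [[0.133, 0.004, 0.991], [-0.991, 0.001, 0.133], [-0.001, -1.0, 0.004]]
force: [0.3, 0.1, 0.9]
grip_width: 0.0854
[0.51317419 0.3118287  0.12793233]
[0.51311211 0.31180508 0.14693221]
```

View pics/w4.png

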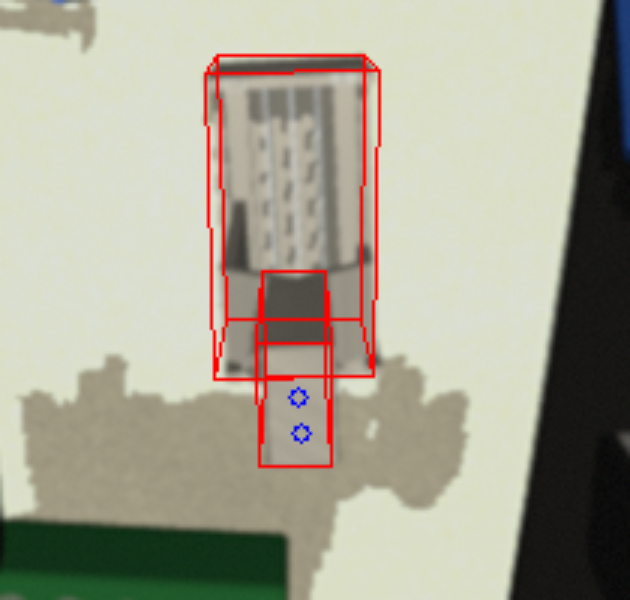

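```bash
python3 -m jog '[[0,0,0,0,5,-1,-1],[0,0,0,0,0,0,1],[0,0,0,0,0,0,1],[0,0,0,0,0,0,1],[0,0,0,0,0,0,1],[0,0,0,0,0,0,1],[0,0,0,0,0,0,1],[0,0,0,0,0,0,1],[0,0,0,0,0,0,1]]' 60; python3 snap.py wrist pics/w5.png
```

```text
time: 6.75
ee_pos: [0.5111, 0.3114, 0.121]
orientation: [[0.133, 0.0, 0.991], [-0.991, 0.0, 0.133], [0.0, -1.0, 0.0]]
force: [0.8, -0.6, -0.4]
grip_width: -0.0001
6.8 [0.5110739  0.31138835 0.12101783]
```

View pics/w5.png

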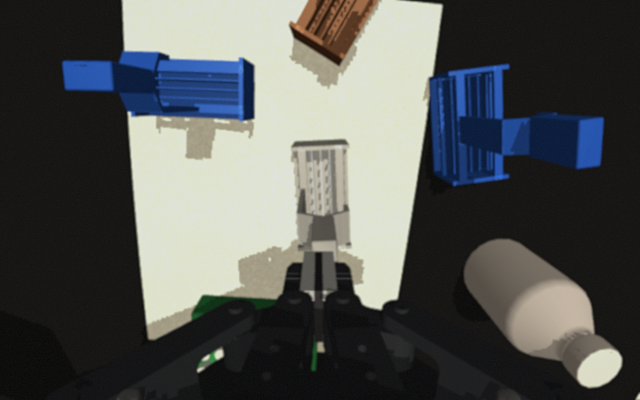

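```bash
python3 - <<'E'
from fit import *
c=cam("wrist"); im0=imaging.grab_frame("wrist")[:,:,::-1].copy()
s=ctrl.observe()
T=s['orientation'];g=s['ee_pos']-T[:,1]*.019
for p,col in((g,(255,0,0)),(s['ee_pos'],(0,255,0))):
    print(proj(c,p)); cv2.circle(im0,tuple(map(int,proj(c,p)[0])),2,col,1)
q=[.512,.314,.14];P=Pose(*q)
for b in(parts[0],parts[1]):
        w=proj(c,P(b)).astype(int)
        for i in range(8):
            for j in range(i):
                if bin(i^j).count('1')==1: cv2.line(im0,tuple(map(int,w[i])),tuple(map(int,w[j])),(0,0,255),1)
cv2.imwrite("pics/w6.png",cv2.resize(im0[120:320,220:430],None,fx=3,fy=3))
E
python3 snap.py scene pics/s6.png;python3 snap.py top pics/t6.png
python3 - <<'E'
import cv2,numpy as np
a=cv2.imread("pics/s6.png")[120:240,290:410];b=cv2.imread("pics/t6.png")[180:300,180:300]
cv2.imwrite("pics/s6z.png",np.hstack([cv2.resize(x,(400,400),interpolation=cv2.INTER_CUBIC) for x in(a,b)]))
E
```

```text
[[320.23581545 252.29415855]]
[[320.02680412 238.36771465]]
6.9 [0.5110518  0.31139714 0.12101417]
6.95 [0.51106898 0.31140361 0.12102861]
```

View pics/w6.png

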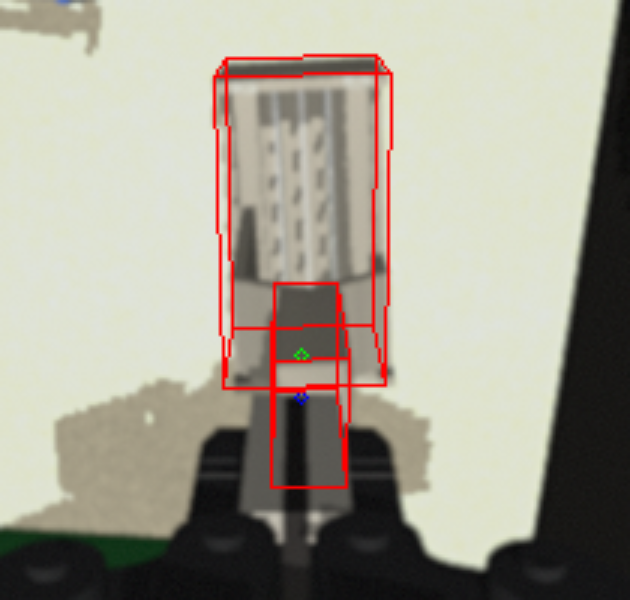

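View pics/s6z.png

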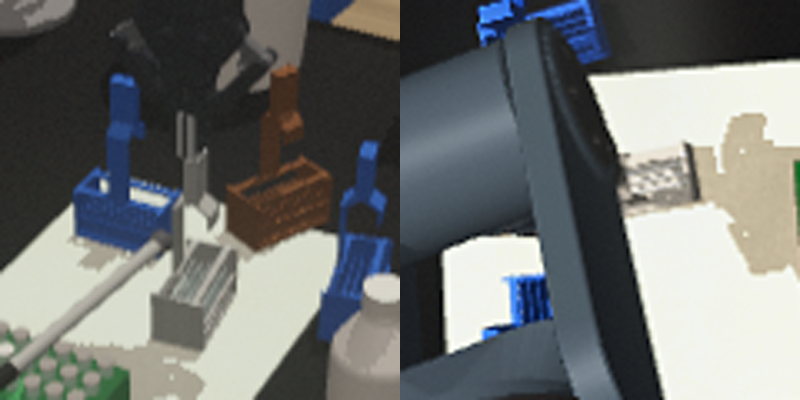

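```bash
python3 - <<'E'
from fit import *
s=ctrl.observe();T=s['orientation'];e=s['ee_pos'];g=e-T[:,1]*.019
c=cam("scene");print(proj(c,[e,g,e+[0,.011,0],e-[0,.011,0],g+[0,0,.03]]))
im=cv2.imread("pics/s6.png");f=10
a=cv2.resize(im[140:200,325:385],None,fx=f,fy=f,interpolation=cv2.INTER_CUBIC)
for p,col in((e,(0,255,0)),(g,(255,0,0))):
    u=((proj(c,p)[0]-[325,140]+.5)*f).astype(int);cv2.circle(a,tuple(map(int,u)),4,col,1)
P=Pose(.512,.314,.14)
for b in(parts[1],):
        w=((proj(c,P(b))-[325,140]+.5)*f).astype(int)
        for i in range(8):
            for j in range(i):
                if bin(i^j).count('1')==1: cv2.line(a,tuple(map(int,w[i])),tuple(map(int,w[j])),(0,0,255),1)
cv2.imwrite("pics/s7.png",a)
E
```

```text
[[347.09678991 177.98272417]
 [347.11721732 171.69357831]
 [349.26938203 175.96135665]
 [344.89530984 180.03098434]
 [347.15033372 161.48742457]]
```

View pics/s7.png

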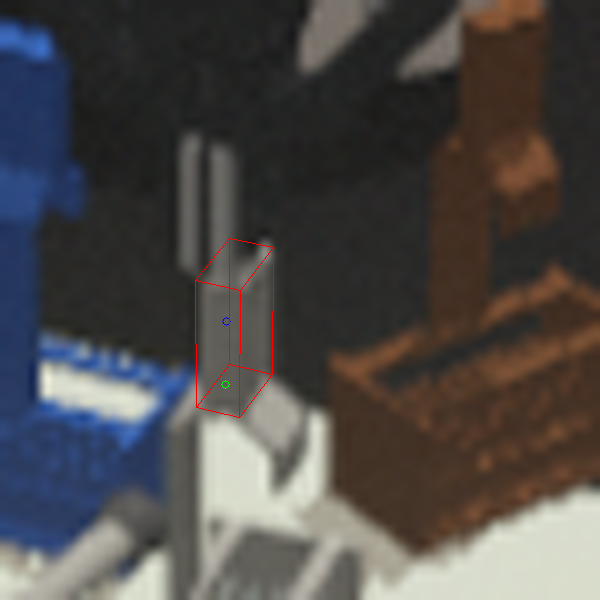

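```bash
python3 - <<'E'
from fit import *
c=cam("scene");w=cam("wrist")
for z in(.121,.14,.15,.16,.17): print(z,ray(c,(345.3,167.5),z).round(4),ray(w,(318,251),z).round(4))
s=ctrl.observe();print(s['ee_pos'],s['joints'],s['grip_width'])
E
```

```text
0.121 [0.4812 0.3526 0.121 ] [0.511  0.3035 0.121 ]
0.14 [0.4968 0.3263 0.14  ] [0.5098 0.312  0.14  ]
0.15 [0.5051 0.3125 0.15  ] [0.5092 0.3165 0.15  ]
0.16 [0.5133 0.2987 0.16  ] [0.5086 0.3209 0.16  ]
0.17 [0.5215 0.2848 0.17  ] [0.508  0.3254 0.17  ]
[0.51106898 0.31140361 0.12102861] [3.60680517e-01 5.83412667e-01 1.57043503e+00 1.81547919e-05
 9.87736322e-01 2.26934181e-01] 7.049583071690336e-05
```

```bash
python3 - <<'E'
from fit import *
print(ctrl.tcp_to_grasp,[a for a in dir(ctrl) if a[0]!='_'])
im=cv2.imread("pics/s6.png");a=cv2.resize(im[90:200,300:400],None,fx=5.4,fy=5.4,interpolation=cv2.INTER_CUBIC);a=np.clip(a.astype(float)*1.8,0,255).astype(np.uint8)
cv2.imwrite("pics/s8.png",a)
E
```

```text
0.0187 ['Unreachable', 'observe', 'sign_off', 'tcp_to_grasp']
```

View pics/s8.png

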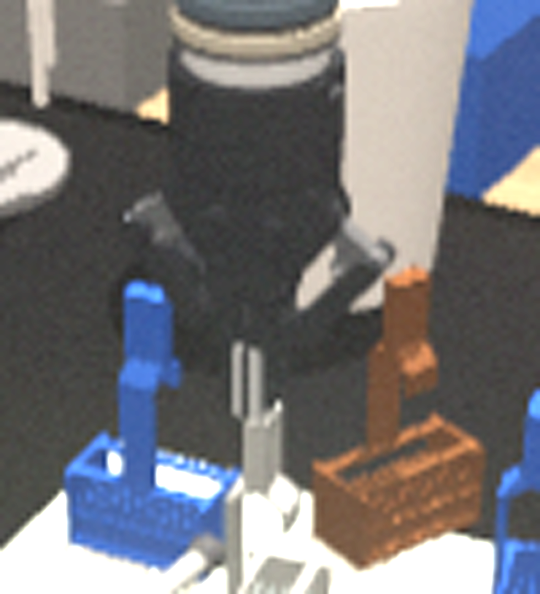

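```bash
python3 - <<'E'
from fit import *
p=imaging.camera_params("wrist");H=np.linalg.inv(p['hand_eye']);K=p['intrinsics'];d=np.array([p['k1'],0,0,0])
pr=lambda P:cv2.projectPoints(np.array(P,float)/1e3,cv2.Rodrigues(H[:3,:3])[0],H[:3,3],K,d)[0][:,0].round(0).tolist()
for y in(0,-13,-25,-35,-45,-53): print(y,pr([[-11,y,-42.7],[-11,y,42.7],[11,y,-42.7],[-11,y,-4],[-11,y,4]]))
im=cv2.imread("pics/w1.png");a=cv2.resize(im[240:400,140:500],None,fx=2.2,fy=2.2,interpolation=cv2.INTER_CUBIC);a=np.clip(a.astype(float)*1.8,0,255).astype(np.uint8)
cv2.imwrite("pics/w8.png",a)
im=cv2.imread("pics/w5.png");a=cv2.resize(im[220:360,220:420],None,fx=4,fy=4,interpolation=cv2.INTER_CUBIC);a=np.clip(a.astype(float)*1.8,0,255).astype(np.uint8)
cv2.imwrite("pics/w9.png",a)
E
```

```text
0 [[244.0, 220.0], [396.0, 220.0], [246.0, 256.0], [313.0, 220.0], [327.0, 220.0]]
-13 [[239.0, 228.0], [401.0, 228.0], [242.0, 266.0], [313.0, 228.0], [328.0, 228.0]]
-25 [[233.0, 237.0], [407.0, 237.0], [237.0, 277.0], [312.0, 237.0], [329.0, 237.0]]
-35 [[228.0, 245.0], [413.0, 245.0], [232.0, 287.0], [312.0, 245.0], [329.0, 245.0]]
-45 [[222.0, 254.0], [419.0, 254.0], [227.0, 298.0], [311.0, 254.0], [330.0, 254.0]]
-53 [[217.0, 262.0], [424.0, 262.0], [222.0, 308.0], [311.0, 262.0], [331.0, 262.0]]
```

View pics/w8.png

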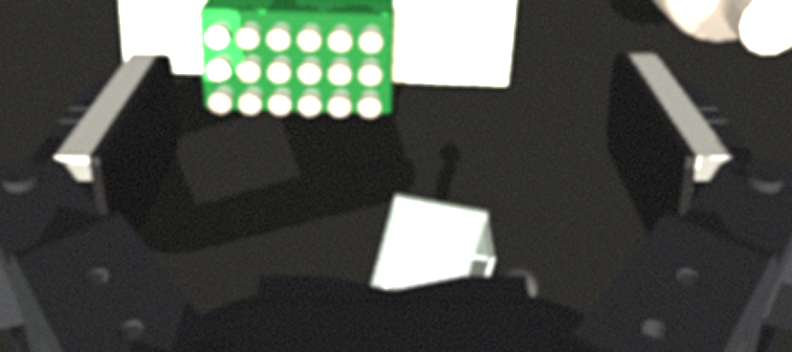

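View pics/w9.png

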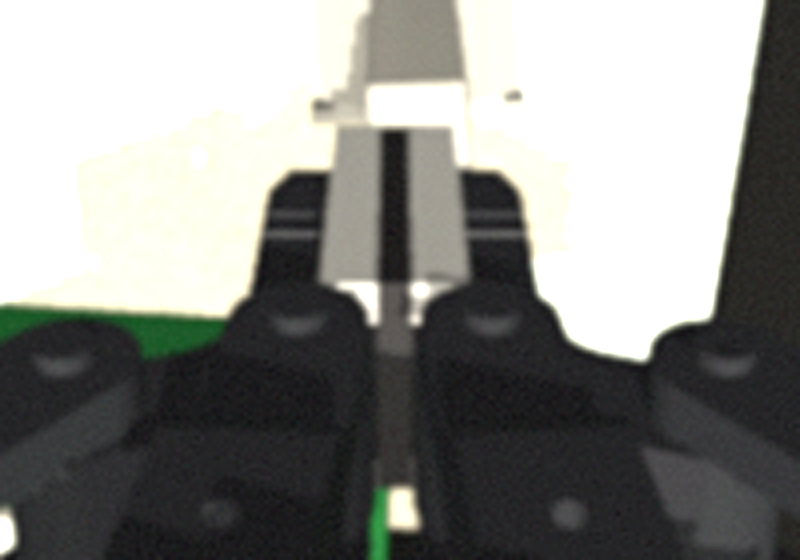

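```bash
python3 -m jog '[[0,0,0,0,0,0,-1],[0,0,0,0,0,0,-1],[0,0,0,0,0,0,-1],[0,0,0,0,0,0,-1],[0,0,0,0,0,0,-1],[0,0,0,-2,10,1,-1],[0,0,0,0,15,0,-1],[0,0,0,0,14,0,-1],[0,0,0,0,0,0,-1]]' 60; python3 snap.py scene pics/s9.png
python3 -c "
import cv2
a=cv2.imread('pics/s9.png')[90:240,270:430];cv2.imwrite('pics/s9z.png',cv2.resize(a,None,fx=4,fy=4,interpolation=cv2.INTER_CUBIC))"
```

```text
time: 7.85
ee_pos: [0.5098, 0.3128, 0.0793]
orientation: [[0.133, -0.005, 0.991], [-0.991, -0.002, 0.133], [0.001, -1.0, -0.005]]
force: [-0.4, 0.1, -1.2]
grip_width: 0.0855
7.9 [0.51063224 0.31313843 0.08040188]
```

View pics/s9z.png

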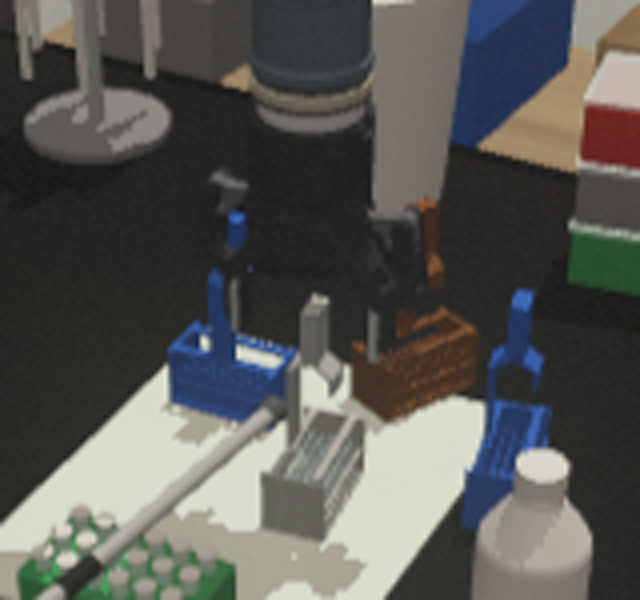

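```bash
python3 -m jog '[[0,0,0,0,0,0,1],[0,0,0,0,0,0,1],[0,0,0,0,0,0,1],[0,0,0,0,0,0,1],[0,0,0,0,0,0,1],[0,0,0,0,0,0,1],[0,0,0,0,0,0,1]]' 60; python3 snap.py wrist pics/w10.png
```

```text
time: 8.6
ee_pos: [0.5121, 0.3135, 0.0823]
orientation: [[0.133, 0.001, 0.991], [-0.991, 0.0, 0.133], [0.0, -1.0, 0.001]]
force: [0.8, -0.5, 1.4]
grip_width: 0.0111
8.65 [0.51205905 0.31351677 0.08232859]
```

View pics/w10.png

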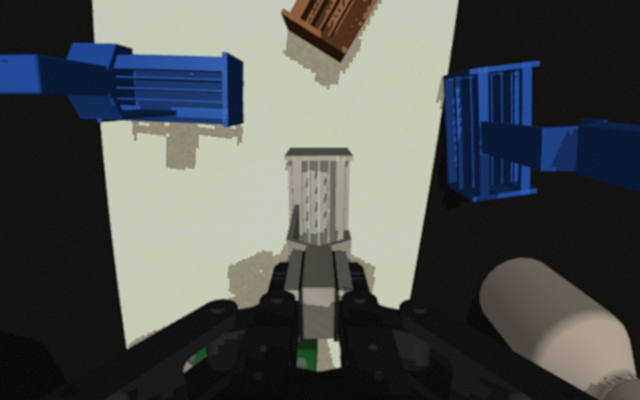

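```bash
python3 - <<'E'
import cv2,numpy as np
a=cv2.imread("pics/top0.png")[165:245,300:500];cv2.imwrite("pics/t1.png",cv2.resize(a,None,fx=4,fy=4,interpolation=cv2.INTER_CUBIC))
a=cv2.imread("pics/scene0.png")[180:300,190:350];cv2.imwrite("pics/s1.png",cv2.resize(a,None,fx=5,fy=5,interpolation=cv2.INTER_CUBIC))
E
```

```text
(no output)
```

View pics/t1.png

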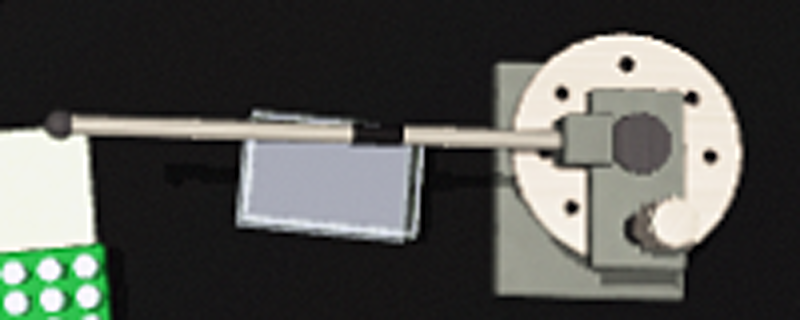

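View pics/s1.png

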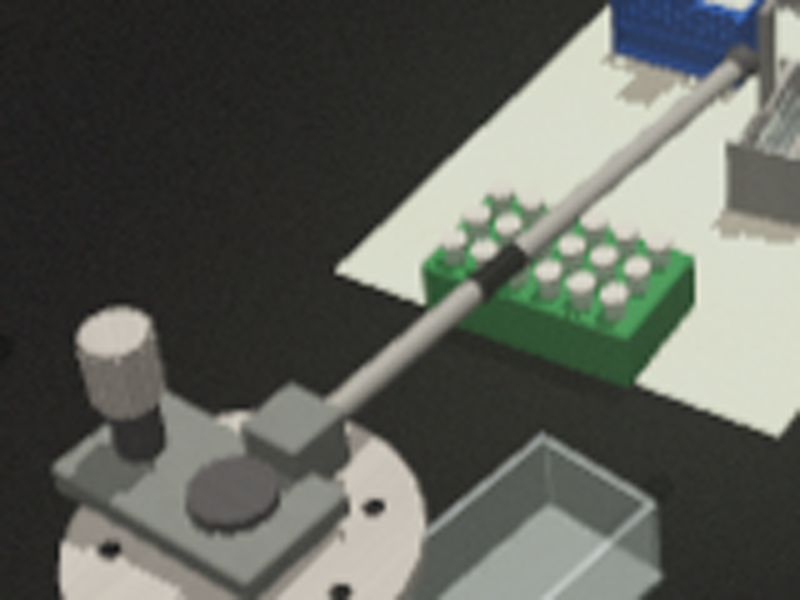

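```bash
python3 - <<'E'
from fit import *
for n,pts in(("top",dict(ball=(314.0,195.7,.2),band=(394.1,198.1,.2),boss=(439.1,199.3,.2),knob=(469.1,220.1,.252))),("scene",dict(ball=(338,191.2,.2),band=(289.2,234,.2),knob=(213,246.2,.252)))):
    c=cam(n)
    for k,(u,v,z) in pts.items(): print(n,k,ray(c,(u,v),z).round(4))
E
```

```text
top ball [0.5825 0.1501 0.2   ]
top band [ 0.5747 -0.0162  0.2   ]
top boss [ 0.5707 -0.1103  0.2   ]
top knob [ 0.5228 -0.152   0.252 ]
scene ball [0.5816 0.1535 0.2   ]
scene band [ 0.5759 -0.0131  0.2   ]
scene knob [ 0.5259 -0.1498  0.252 ]
```

```bash
python3 -m jog '[[0,0,0,0,-15,0,1],[0,0,0,0,-25,0,1],[0,0,0,0,-30,0,1],[0,0,0,0,-30,0,1],[0,5,0,0,-22,0,1],[0,5,0,0,0,0,1]]'; python3 snap.py scene pics/s10.png
python3 -m jog '[[0,0,0,25,0,4,1],[0,0,0,35,0,5,1],[0,0,0,35,0,5,1],[0,0,0,35,0,5,1],[0,0,0,35,0,5,1],[0,0,0,25,0,5,1],[0,0,0,17,0,3,1],[0,0,0,0,0,0,1],[0,0,0,0,0,0,1]]'; python3 snap.py scene pics/s11.png;python3 snap.py wrist pics/w11.png
```

```text
time: 9.25
ee_pos: [0.5136, 0.3145, 0.2073]
orientation: [[-0.044, 0.006, 0.999], [-0.999, 0.003, -0.044], [-0.003, -1.0, 0.006]]
force: [0.3, 0.5, -1.5]
grip_width: 0.0113
9.3 [0.51241574 0.31395663 0.205558  ]
time: 10.2
ee_pos: [0.5345, 0.1054, 0.2031]
orientation: [[-0.041, -0.002, 0.999], [-0.999, 0.001, -0.041], [-0.001, -1.0, -0.002]]
force: [-0.1, 0.7, -1.3]
grip_width: 0.0112
10.25 [0.53451193 0.10590454 0.20327951]
10.3 [0.53458704 0.1061923  0.20342303]
```

View pics/s11.png

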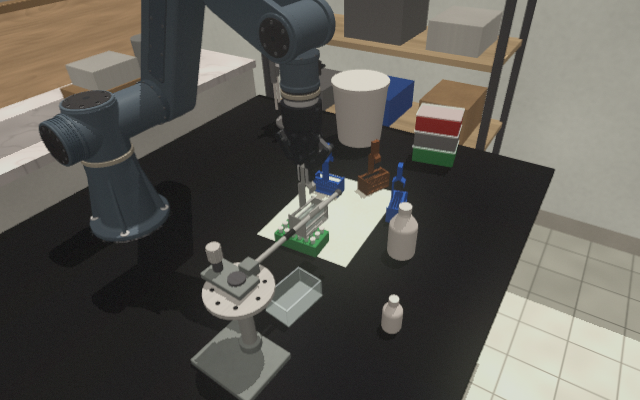

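View pics/w11.png

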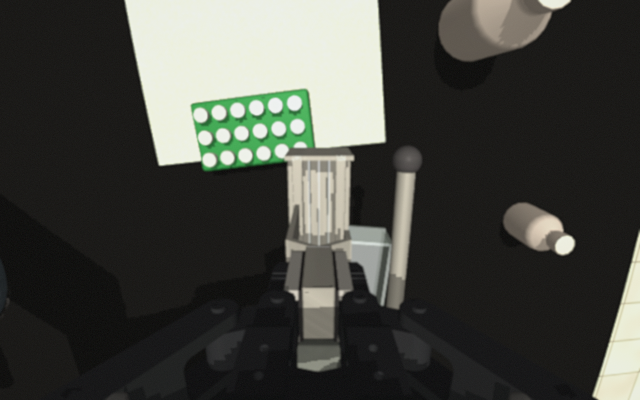

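```bash
python3 - <<'E'
from fit import *
c=cam("wrist")
for uv in((407,160),(402.5,230),(399,290)): print(ray(c,uv,.2).round(4))
for n in("scene","top"):print(n,proj(cam(n),[[.582,.1515,.2],[.5755,-.0145,.2]]))
a=cv2.imread('pics/s11.png')[150:270,250:370];cv2.imwrite('pics/s11z.png',cv2.resize(a,None,fx=5,fy=5,interpolation=cv2.INTER_CUBIC))
E
```

```text
[0.5837 0.1485 0.2   ]
[0.5825 0.1079 0.2   ]
[0.5819 0.0686 0.2   ]
scene [[337.67830207 191.72358613]
 [288.58674889 234.3294653 ]]
top [[313.32344579 195.93953957]
 [393.27794199 197.7459641 ]]
```

View pics/s11z.png

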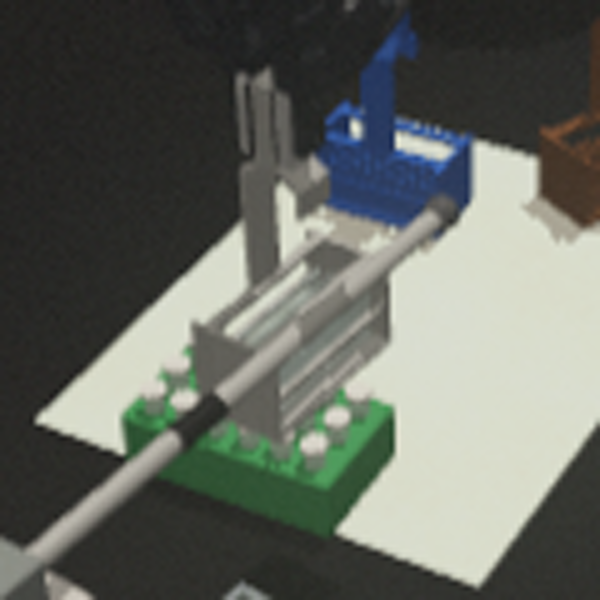

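```bash
python3 -m jog '[[0,0,0,0,-2,12,1],[0,0,0,0,-2,15,1],[0,0,0,0,0,13,1],[0,0,0,0,0,7,1],[0,0,0,0,0,0,1],[0,0,0,0,0,0,1]]'; python3 snap.py scene pics/s12.png;python3 snap.py wrist pics/w12.png;python3 -c "
import cv2
a=cv2.imread('pics/s12.png')[130:250,260:380];cv2.imwrite('pics/s12z.png',cv2.resize(a,None,fx=5,fy=5,interpolation=cv2.INTER_CUBIC))"
```

```text
time: 10.9
ee_pos: [0.5812, 0.1041, 0.2076]
orientation: [[-0.04, -0.002, 0.999], [-0.999, 0.0, -0.04], [-0.0, -1.0, -0.002]]
force: [-0.3, -0.4, -2.1]
grip_width: 0.0111
10.95 [0.58112993 0.10394524 0.20765346]
11.0 [0.58118608 0.10382534 0.20775528]
```

View pics/s12z.png

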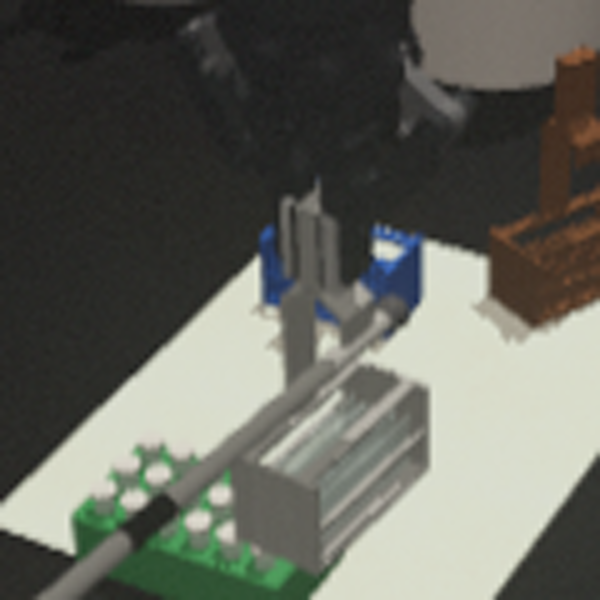

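View pics/w12.png

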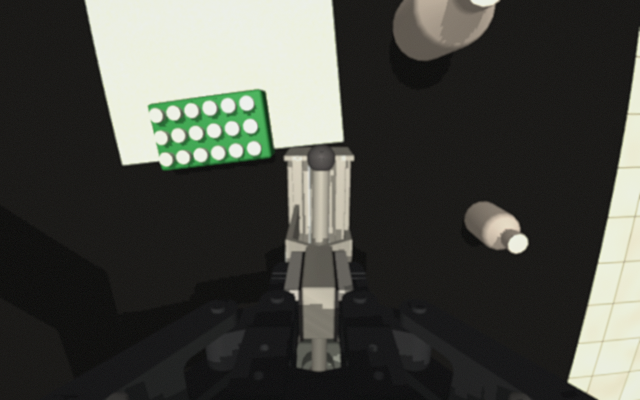

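```bash
python3 -m jog '[[0,0,0,0,10,0,1],[0,0,0,0,10,0,1],[0,0,0,0,7,0,1],[0,0,0,0,4,0,1],[0,0,0,0,0,0,1],[0,0,0,0,0,0,1]]';python3 -m jog '[[0,0,0,0,1,0,1],[0,0,0,0,1,0,1],[0,0,0,0,0,0,1]]'; python3 snap.py scene pics/s13.png;python3 snap.py wrist pics/w13.png;python3 -c "
import cv2
a=cv2.imread('pics/s13.png')[130:250,260:380];cv2.imwrite('pics/s13z.png',cv2.resize(a,None,fx=5,fy=5,interpolation=cv2.INTER_CUBIC))"
```

```text
time: 11.6
ee_pos: [0.5824, 0.1034, 0.1769]
orientation: [[-0.041, -0.0, 0.999], [-0.999, 0.0, -0.041], [-0.0, -1.0, -0.0]]
force: [-0.1, -0.0, -1.9]
grip_width: 0.0115
time: 11.9
ee_pos: [0.5823, 0.1035, 0.1751]
orientation: [[-0.041, 0.0, 0.999], [-0.999, 0.0, -0.041], [-0.0, -1.0, 0.0]]
force: [0.1, 0.1, -2.6]
grip_width: 0.0113
11.95 [0.58231699 0.10349894 0.17514723]
12.0 [0.58229787 0.10350778 0.17512737]
```

View pics/s13z.png

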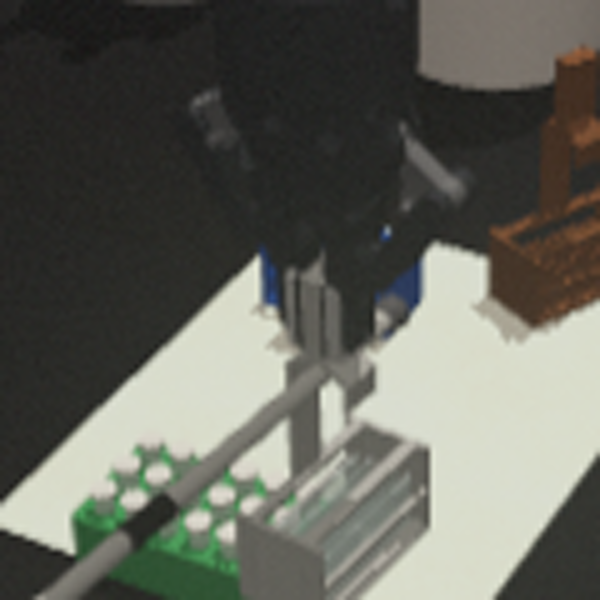

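```bash
python3 -m jog '[[0,0,0,0,1,0,1],[0,0,0,0,0,0,1]]';python3 -m jog '[[0,0,0,0,1,0,1],[0,0,0,0,0,0,1]]';python3 -m jog '[[0,0,0,0,1,0,1],[0,0,0,0,0,0,1]]'
```

```text
time: 12.2
ee_pos: [0.5822, 0.1035, 0.1739]
orientation: [[-0.041, -0.0, 0.999], [-0.999, 0.0, -0.041], [-0.0, -1.0, -0.0]]
force: [0.5, 0.6, -1.9]
grip_width: 0.0116
time: 12.4
ee_pos: [0.5822, 0.1035, 0.1729]
orientation: [[-0.041, -0.0, 0.999], [-0.999, 0.0, -0.041], [0.0, -1.0, -0.0]]
force: [0.1, 0.1, -2.9]
grip_width: 0.011
time: 12.6
ee_pos: [0.5824, 0.1035, 0.1724]
orientation: [[-0.041, 0.0, 0.999], [-0.999, -0.0, -0.041], [0.0, -1.0, 0.0]]
force: [-0.5, -0.7, 0.2]
grip_width: 0.0111
```

```bash
python3 -m jog '[[0,0,0,5,-0.5,0,1],[0,0,0,10,0,0,1],[0,0,0,12,0,0,1],[0,0,0,12,0,0,1],[0,0,0,12,0,0,1],[0,0,0,10,0,0,1]]';python3 -m jog '[[0,0,0,10,0,0,1],[0,0,0,10,0,0,1],[0,0,0,10,0,0,1],[0,0,0,8,0,0,1],[0,0,0,5,0,0,1],[0,0,0,0,0,0,1],[0,0,0,0,0,0,1]]'; python3 snap.py scene pics/s14.png;python3 snap.py top pics/t14.png;python3 snap.py wrist pics/w14.png;python3 -c "
import cv2
a=cv2.imread('pics/s14.png')[150:270,220:340];cv2.imwrite('pics/s14z.png',cv2.resize(a,None,fx=5,fy=5,interpolation=cv2.INTER_CUBIC))
a=cv2.imread('pics/t14.png')[140:260,300:500];cv2.imwrite('pics/t14z.png',cv2.resize(a,None,fx=4,fy=4,interpolation=cv2.INTER_CUBIC))"
```

```text
time: 13.2
ee_pos: [0.5795, 0.0411, 0.1725]
orientation: [[-0.042, -0.0, 0.999], [-0.999, 0.0, -0.042], [-0.0, -1.0, -0.0]]
force: [-0.8, 0.4, -1.2]
grip_width: 0.0112
time: 13.9
ee_pos: [0.5777, -0.0016, 0.1726]
orientation: [[-0.04, -0.001, 0.999], [-0.999, -0.002, -0.04], [0.002, -1.0, -0.001]]
force: [-3.4, -2.6, 1.2]
grip_width: 0.0114
13.95 [ 0.57769929 -0.00146429  0.172582  ]
14.0 [ 0.57772147 -0.00129369  0.17260836]
14.05 [ 0.57775918 -0.00114882  0.17262743]
```

View pics/s14z.png

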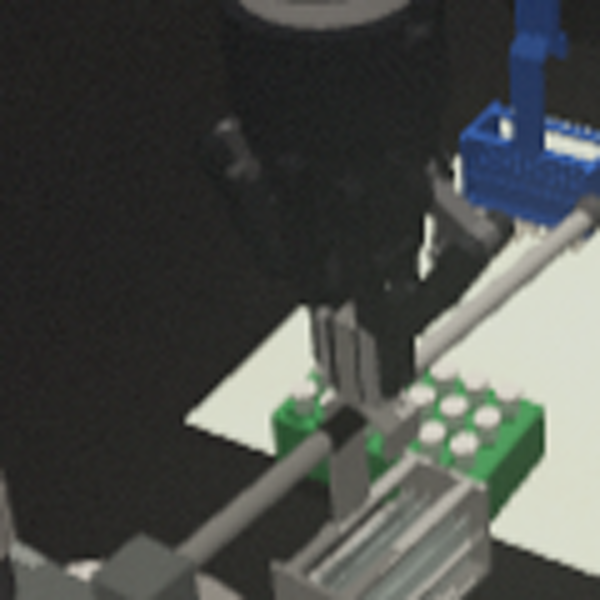

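View pics/t14z.png

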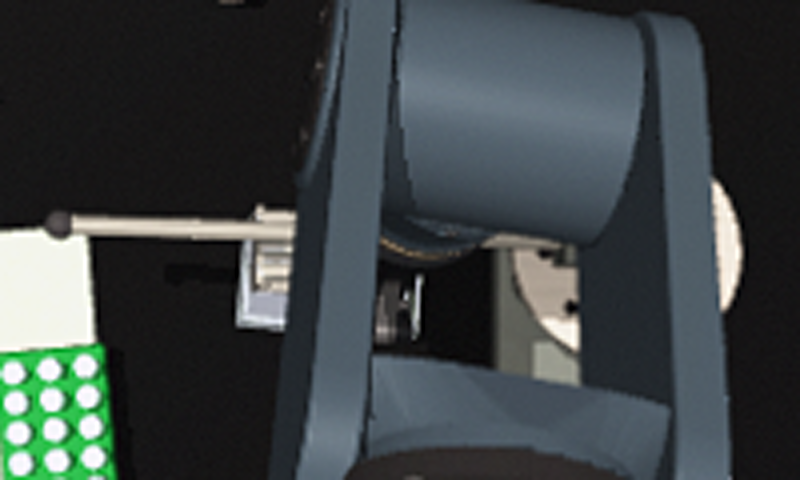

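View pics/w14.png

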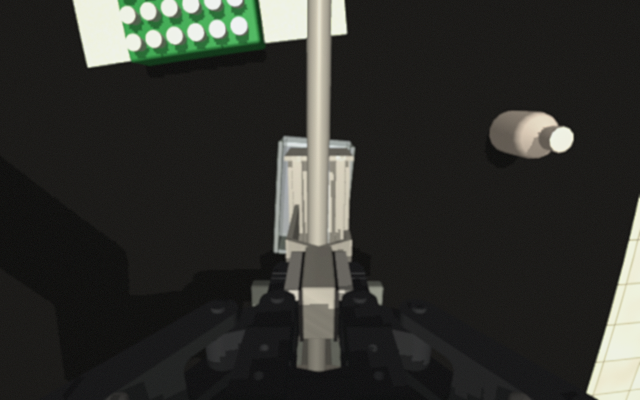

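```bash
python3 -m jog '[[0,0,0,5,0,0,1],[0,0,0,5,0,0,1],[0,0,0,4,0,0,1],[0,0,0,0,0,0,1],[0,0,0,0,0,0,1],[0,0,0,0,0,0,1]]'; python3 snap.py scene pics/s15.png;python3 snap.py wrist pics/w15.png;python3 -c "
import cv2
a=cv2.imread('pics/s15.png')[190:270,240:320];cv2.imwrite('pics/s15z.png',cv2.resize(a,None,fx=7,fy=7,interpolation=cv2.INTER_CUBIC))
a=cv2.imread('pics/w15.png')[200:320,260:380];cv2.imwrite('pics/w15z.png',cv2.resize(a,None,fx=5,fy=5,interpolation=cv2.INTER_CUBIC))"
```

```text
time: 14.65
ee_pos: [0.5771, -0.0142, 0.1725]
orientation: [[-0.041, -0.001, 0.999], [-0.999, 0.0, -0.041], [-0.0, -1.0, -0.001]]
force: [-5.3, 2.7, 2.7]
grip_width: 0.0111
14.7 [ 0.57705612 -0.01422951  0.1725135 ]
14.75 [ 0.5771032  -0.01425142  0.17254434]
```

View pics/s15z.png

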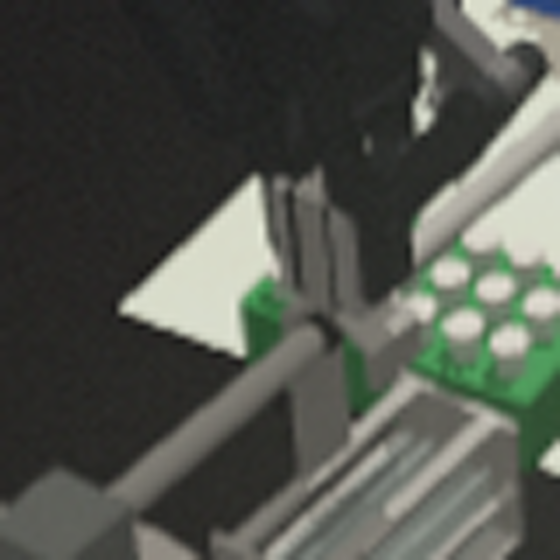

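View pics/w15z.png

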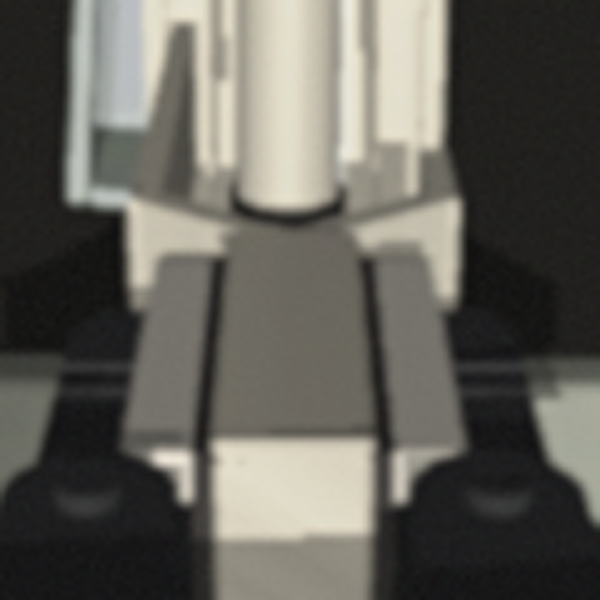

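```bash
python3 -m jog '[[0,0,0,0,-0.3,-1,1],[0,0,0,0,0,0,1]]'; python3 -m jog '[[0,0,0,0,0,0,-1],[0,0,0,0,0,0,-1],[0,0,0,0,0,0,-1],[0,0,0,0,0,0,-1],[0,0,0,0,0,0,-1],[0,0,0,0,0,0,-1]]';  python3 snap.py wrist pics/w16.png;python3 snap.py scene pics/s16.png
```

```text
time: 14.95
ee_pos: [0.5771, -0.0146, 0.1727]
orientation: [[-0.041, 0.002, 0.999], [-0.999, -0.001, -0.041], [0.0, -1.0, 0.002]]
force: [-1.5, 0.7, -0.1]
grip_width: 0.0114
time: 15.55
ee_pos: [0.5766, -0.0145, 0.1728]
orientation: [[-0.041, 0.0, 0.999], [-0.999, -0.0, -0.041], [0.0, -1.0, 0.0]]
force: [-0.7, 0.1, 0.1]
grip_width: 0.0859
15.6 [ 0.57656525 -0.01444338  0.17284589]
15.65 [ 0.57650085 -0.01440444  0.17281581]
```

View pics/w16.png

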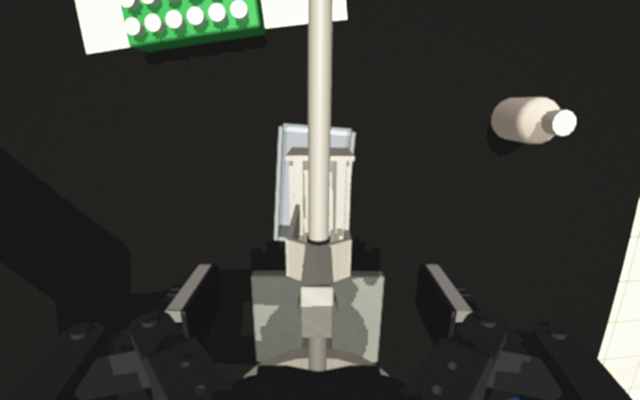

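View pics/s16.png

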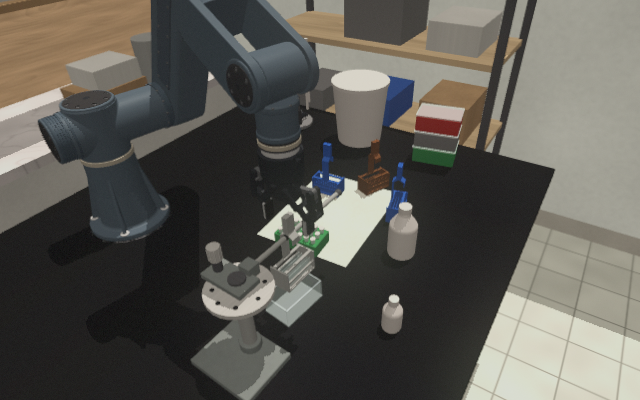

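```bash
python3 -m jog '[[0,0,0,0,-8,0,-1],[0,0,0,0,-20,0,-1],[0,0,0,0,-35,0,-1],[0,0,0,0,-40,0,-1],[0,0,0,0,-25,0,-1],[0,0,0,30,0,-10,-1],[0,0,0,35,0,-12,-1],[0,0,0,35,0,-12,-1],[0,0,0,36,0,-12,-1],[0,0,0,0,0,0,-1],[0,0,0,0,0,0,-1]]';  python3 snap.py wrist pics/w17.png;python3 snap.py scene pics/s17.png; python3 - <<'E'
import sys;sys.path.insert(0,'.')
from fit import *
for n in("wrist","scene"):
  for l in("plunger_knob","mark_band","hook_seat"): print(n,l,[(round(r['score'],2),np.round(r['xyz'],4)) for r in nets.tip_of(n,l)][:3])
s=ctrl.observe();print(s['time'],s['ee_pos'])
E
```

```text
time: 16.75
ee_pos: [0.5248, -0.1489, 0.3014]
orientation: [[-0.043, 0.001, 0.999], [-0.999, 0.0, -0.043], [-0.0, -1.0, 0.001]]
force: [-0.2, 0.6, 0.2]
grip_width: 0.0854
16.8 [ 0.52504699 -0.14817058  0.30124876]
16.85 [ 0.52518837 -0.1476436   0.30114483]
wrist plunger_knob [(0.59, array([ 0.5248, -0.1565,  0.2413]))]
wrist mark_band [(0.41, array([ 0.5773, -0.0137,  0.2008]))]
wrist hook_seat [(0.71, array([ 0.5749, -0.0146,  0.1983]))]
scene plunger_knob [(0.82, array([ 0.5265, -0.1498,  0.2412]))]
scene mark_band []
scene hook_seat [(0.97, array([0.5065, 0.4709, 0.1104])), (0.91, array([ 0.5774, -0.0169,  0.201 ])), (0.57, array([0.407 , 0.3856, 0.1094]))]
17.15 [ 0.52517246 -0.14759081  0.3007832 ]
```

View pics/w17.png

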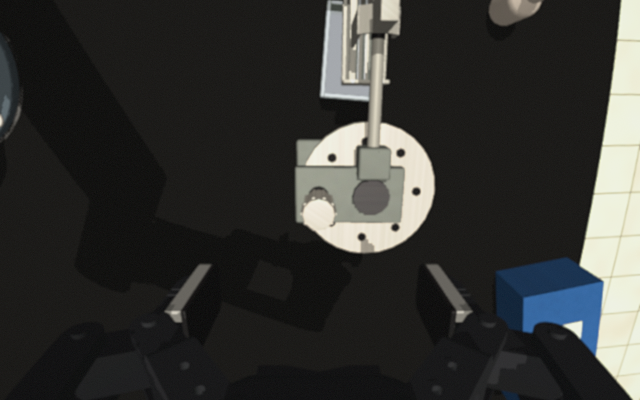

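View pics/s17.png

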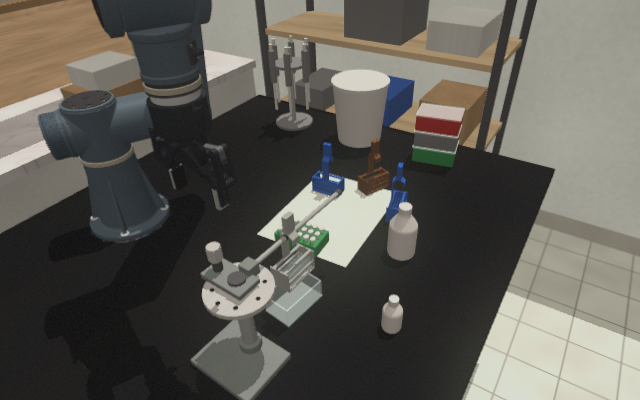

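```bash
python3 - <<'E'
from fit import *
c=cam("wrist");print(ray(c,(319.5,213.5),.252),ctrl.observe()['ee_pos'])
E
```

```text
[ 0.5252029  -0.14862287  0.252     ] [ 0.52517246 -0.14759081  0.3007832 ]
```

```bash
python3 -m jog '[[0,0,0,1,25,0,-1],[0,0,0,0,30,0,-1],[0,0,0,0,30,0,-1],[0,0,0,0,22,0,-1],[0,0,0,0,12,0,-1],[0,0,0,0,0,0,-1],[0,0,0,0,0,0,-1]]';  python3 snap.py wrist pics/w18.png;python3 snap.py scene pics/s18.png;python3 -c "
import cv2
a=cv2.imread('pics/s18.png')[150:310,160:320];cv2.imwrite('pics/s18z.png',cv2.resize(a,None,fx=3.7,fy=3.7,interpolation=cv2.INTER_CUBIC))"
```

```text
time: 17.85
ee_pos: [0.5257, -0.1496, 0.1825]
orientation: [[-0.041, 0.001, 0.999], [-0.999, -0.001, -0.041], [0.001, -1.0, 0.001]]
force: [0.7, 0.1, 0.3]
grip_width: 0.0857
17.9 [ 0.52596004 -0.14981202  0.18299439]
17.95 [ 0.52600445 -0.14983654  0.18318844]
```

View pics/w18.png

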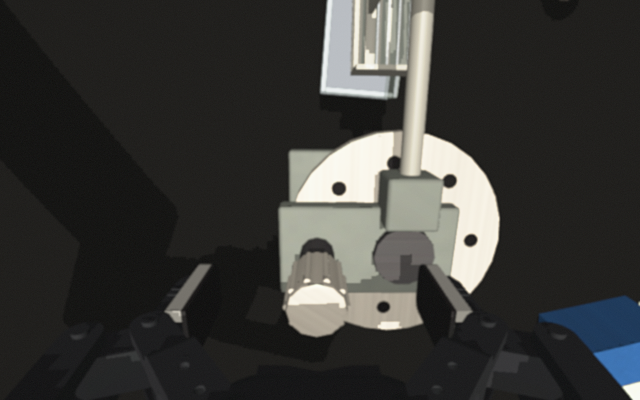

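View pics/s18z.png

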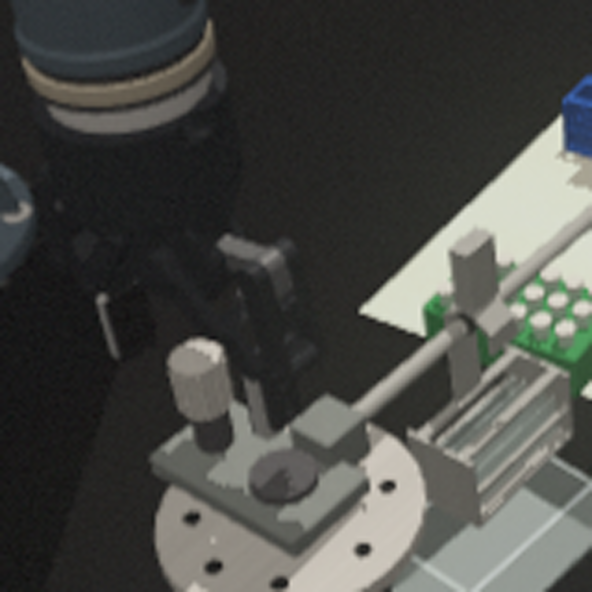

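```bash
python3 -m jog '[[0,0,0,0,0.5,0,1],[0,0,0,0,0,0,1],[0,0,0,0,0,0,1],[0,0,0,0,0,0,1],[0,0,0,0,0,0,1],[0,0,0,0,0,0,1],[0,0,0,0,0,0,1]]' 100;  python3 snap.py wrist pics/w19.png
```

```text
time: 18.65
ee_pos: [0.5249, -0.1494, 0.1818]
orientation: [[-0.041, 0.0, 0.999], [-0.999, -0.0, -0.041], [0.0, -1.0, 0.0]]
force: [-1.2, 1.0, 4.8]
grip_width: 0.0216
18.7 [ 0.52487897 -0.14943732  0.1818143 ]
```

View pics/w19.png

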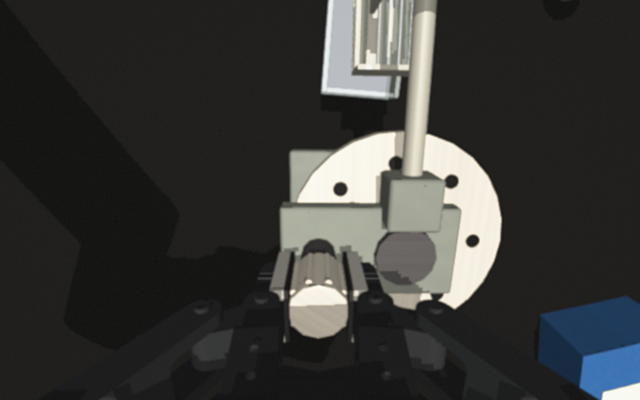

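```bash
python3 -m jog '[[0,0,0,0,-3,0,1],[0,0,0,0,-3,0,1],[0,0,0,0,-3,0,1],[0,0,0,0,0,0,1],[0,0,0,0,0,0,1]]';python3 -m jog '[[0,0,0,0,-2,0,1],[0,0,0,0,-1,0,1],[0,0,0,0,0,0,1],[0,0,0,0,0,0,1]]';  python3 snap.py wrist pics/w20.png; python3 -m jog '[[0,0,0,0,-1,0,1],[0,0,0,0,0,0,1],[0,0,0,0,0,0,1]]'; python3 snap.py scene pics/s20.png;python3 -c "
import cv2
a=cv2.imread('pics/s20.png')[150:310,160:320];cv2.imwrite('pics/s20z.png',cv2.resize(a,None,fx=3.7,fy=3.7,interpolation=cv2.INTER_CUBIC))"
```

```text
time: 19.2
ee_pos: [0.5248, -0.1494, 0.1897]
orientation: [[-0.041, -0.001, 0.999], [-0.999, 0.0, -0.041], [-0.0, -1.0, -0.001]]
force: [1.7, -1.8, -9.4]
grip_width: 0.0217
time: 19.6
ee_pos: [0.5248, -0.1494, 0.1931]
orientation: [[-0.041, -0.0, 0.999], [-0.999, 0.0, -0.041], [-0.0, -1.0, -0.0]]
force: [2.5, -1.8, -11.8]
grip_width: 0.0218
19.65 [ 0.52478893 -0.14941319  0.19316649]
time: 19.95
ee_pos: [0.5248, -0.1494, 0.194]
orientation: [[-0.041, -0.0, 0.999], [-0.999, 0.0, -0.041], [-0.0, -1.0, -0.0]]
force: [3.6, -2.9, -14.7]
grip_width: 0.0218
20.0 [ 0.52478807 -0.14938298  0.1939581 ]
```

View pics/w20.png

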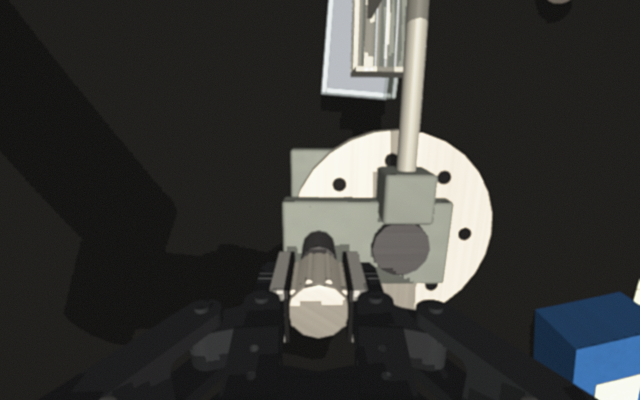

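View pics/s20z.png

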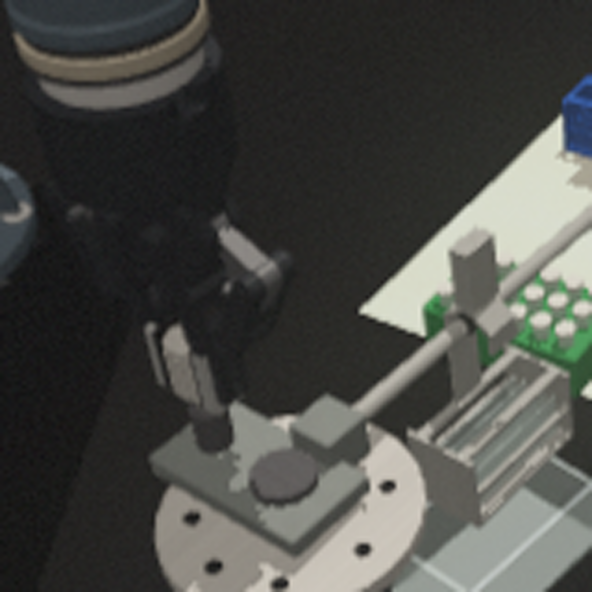

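```bash
python3 -m jog '[[0,0,0,0,-1,0,1],[0,0,0,0,0,0,1],[0,0,0,0,0,0,1]]';python3 -m jog '[[0,0,0,0,-1,0,1],[0,0,0,0,0,0,1],[0,0,0,0,0,0,1],[0,0,0,0,0,0,1]]'; python3 snap.py wrist pics/w21.png
```

```text
time: 20.3
ee_pos: [0.5248, -0.1494, 0.194]
orientation: [[-0.041, -0.001, 0.999], [-0.999, 0.001, -0.041], [-0.0, -1.0, -0.001]]
force: [5.1, -2.9, -20.9]
grip_width: 0.0216
time: 20.7
ee_pos: [0.5247, -0.1493, 0.1941]
orientation: [[-0.041, -0.001, 0.999], [-0.999, 0.001, -0.041], [-0.001, -1.0, -0.001]]
force: [6.6, -5.2, -24.8]
grip_width: 0.022
20.75 [ 0.52475229 -0.14935704  0.19409021]
```

View pics/w21.png

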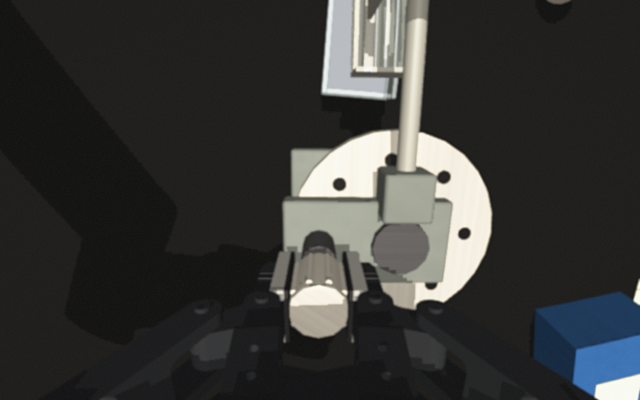

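```bash
python3 -m jog '[[0,0,0,0,1,0,1],[0,0,0,0,0,0,1],[0,0,0,0,0,0,1],[0,0,0,0,0,0,1]]'; python3 snap.py scene pics/s22.png; python3 - <<'E'
from fit import *
print([(round(r['score'],2),np.round(r['xyz'],4)) for r in nets.tip_of("scene","hook_seat")])
s=ctrl.observe();print(s['time'],s['ee_pos'],s['force'],s['grip_width'])
a=cv2.imread('pics/s22.png')[150:310,160:320];cv2.imwrite('pics/s22z.png',cv2.resize(a,None,fx=3.7,fy=3.7,interpolation=cv2.INTER_CUBIC))
E
```

```text
time: 21.15
ee_pos: [0.5248, -0.1494, 0.194]
orientation: [[-0.041, -0.001, 0.999], [-0.999, 0.0, -0.041], [-0.0, -1.0, -0.001]]
force: [4.6, -3.4, -20.3]
grip_width: 0.0215
21.2 [ 0.5247481  -0.14936214  0.1940226 ]
[(0.9, array([0.6217, 0.3857, 0.1127])), (0.84, array([ 0.5781, -0.0191,  0.1975])), (0.84, array([0.4072, 0.3836, 0.1086])), (0.71, array([0.5097, 0.471 , 0.1124]))]
21.25 [ 0.52476605 -0.1493364   0.19403056] [  5.57043318  -3.20449311 -20.46507276] 0.021895977001636934
```

View pics/s22z.png

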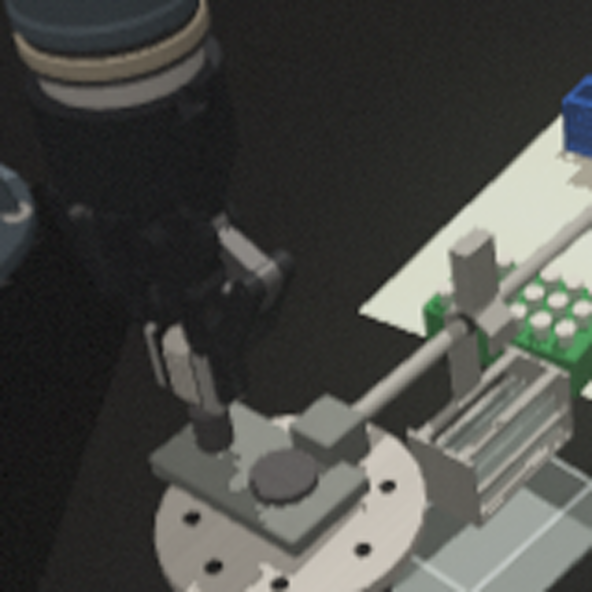

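The rack hangs on the band at about crop pixel (465,325), with a dark sliver of band still showing inboard of the hook. The knob is held up at about (190,365).

```bash
python3 -c "
from bench import ctrl
print(ctrl.sign_off())"
```

```text
the job is handed in; nothing more can be done
None
```

The slide rack is hanging on the dark band and the plunger is held up at its stop. I handed the job in at about 21 s; no verdict came back.

**Rack:** I hooked it on about 118 mm outboard of the band's middle, then slid it along the rail in the grip and let go. Before release, thin slivers of dark band showed on both sides of the hook, so it was centred to about 1–2 mm. In the last scene picture it hung upright and clear of the gripper.

**Plunger:** The tool rose about 12 mm and then stopped moving while the pull went from about 12 N to 25 N, which is the stop. I eased it back slightly and left it pulling about 20 N with a 100 N grip. The knob did not slip.

**What failed or disagreed:**
- **First grasp:** it closed on nothing. The pictures put the finger ends about 40 mm behind the reported TCP, against what is documented. I corrected for this in every later grasp.
- **Hook position:** the last network reading put the hook about 4–5 mm inboard of my band estimate, which is about its error and inside the 8 mm limit. The pictures of the band slivers and the other two readings taken after release agreed to about 2 mm.
- **Dish, bottles and tube rack:** I touched nothing near them and saw no movement in the pictures, but I did not measure them again at the end.

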